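# Swap the fans under a desktop computer's drive cage and refit the bay cover

### The arm

A 7-joint arm with a two-finger parallel gripper is mounted at the origin on the work surface. World frame = base frame: x ahead of the robot, y to its left, z up, the work surface at z = 0. Lengths are in m, angles in rad, forces in N, time in s.
With the tool pointing down it reaches from about 0.4 to 0.875 m from the base axis. Payload 19.3 kg.
Tool frame: the origin (TCP) lies at the very end of the fingers, on their centre line; the grasp point (between the pads) lies 19 mm behind it; z points along the fingers, y is the line along which they close (so a half turn about z gives the same grasp; the last joint's range is limited). The gripper opens to 85 mm and grips with 20 to 120 N. Pads are 22 mm wide; open, the fingers measure 114 mm over their backs; the gripper's body (76 mm by 85 mm) begins 54 mm behind the grasp point. The pads swing forward as they close: fully open they stand 13 mm farther back than shut.
Start: joints at [1.078, 0.521, -0.036, 1.599, 0.021, 1.021, -0.113], TCP at [0.256, -0.57, 0.231] pointing down, gripper open.
Joint ranges: [-2.91, 2.91], [-0.3, 2.13], [-1.5, 1.42], [0.17, 2.43], [-1.26, 4.41], [0.16, 1.93], [-2.52, 2.52]. Speed limits (rad/s): [1.89, 1.89, 2.39, 2.39, 3.01, 3.01, 3.01].

### API

Orientations are given as [roll, pitch, yaw] about the fixed x, y, z axes, in that order (R = Rz(yaw) Ry(pitch) Rx(roll)).
In Python, from workcell import monitor, optics, job_done gives the robot as it stands.
- The arm moves only by the shell command python3 -m handwheel 'ROWS' [FORCE]. ROWS is JSON, a list of rows, each an object of numbers: "dx", "dy", "dz": the shift along the tool's x, y, z in cm; "wx", "wy", "wz": the turn, a rotation vector about the tool's x, y, z in rad; "claw": the opening in per cent of the stroke, from 0 (shut) to 100 (fully open). A call has 1 to 8 rows; each row shifts and turns the commanded pose from where the row before left it, along the tool's axes as they then stand; what a row does not reach is not made up. A row lasts 1/8 s, in which the tool goes at most 62.5 mm and 10.7 degrees, less where a joint would pass 70% of its speed; a pose out of reach is approached as far as the arm can. A call with a gripper value outside its range is refused whole. The fingers move at their own pace and stop on an object; FORCE is the grip in N (left out, the last holds). Time passes only in rows, so rows that do not move let the fingers close. It gives the time, the measured TCP pose, the force, the opening and the grip force at its end, in the units of the state.
- monitor.observe(): the state, without advancing time (a new reading comes with each control period).
- optics.grab_frame(name): name is "scene" or "top"; returns a dict with "frame" (420x560x3 uint8, blue, green, red), "fovy" (degrees; the focal length in pixels is half the picture's height over the tangent of half this angle, whatever the lens; pixels are square), "cx", "cy" (the principal point, pixels), "k1" (the pictures are not rectified: a ray, as slopes to the right and down, at radius r is drawn at 1 + k1 r^2 times it, then the intrinsics apply), "R" (3x3) and "t" (3): a world point X has camera coordinates R X + t. Camera axes: x right, y down, z forward; pixel columns grow to the right and rows downward; lengths in m; the calibration is good to about 2 mm. A picture is of the moment at which its call begins. There is no depth.
- job_done(): hands the job in; it is judged then, once.
Trained networks look in the newest picture that a camera, given by its name, has taken for a name from the list of things; names that differ only in an ending like _2 or _b are one class to them, and where a whole thing is asked for, a point or a joint stands for the part that bears it (a point fixed in the world has none). Each returns a list of dicts, best first, with "p" (0 to 1); they miss things now and then, are a little off and sometimes report something else, mostly with a low value. They report only what shows in the picture. A call takes as long as a camera call. They do not tell look-alikes from the thing itself.
- optics.masks_of(name, camera): "region" (420x560 bool, what is visible of it) and "rect" ([left, top, width, height] in pixels, round what is visible of it).
The state is a dict: "clock": time; "qpos": joint angles; "qd": joint speeds; "joint_efforts": joint torques, N m; "position": TCP position; "tool_rot": TCP orientation; "force": force on the tool from outside, world axes, zero at the start; "moment": the same for the moment, N m; "grip_width": finger opening in m; "finger_force": force on a finger pad.
Only numpy, scipy, OpenCV 4.12 (cv2) and the standard library are available. Lean on these libraries where they do the work, as an engineer would, in place of code of your own. Each camera call takes 0.05 s, during which the arm holds its last target. There are 200 camera calls.

### The job

Renew the fans of the opened desktop computer: swing its drive cage up by the green handle until it stands upright (90 degrees) and let go, lift every worn fan (orange grip) out of the fan bays into the grey scrap tray, and press every new fan (green grip) fully down into a bay of its own. Then tilt the blue bay cover through the opening, one end first under the flange, and settle it flat on the two ledges, centred so that both ends are tucked under the flanges. Finally swing the cage back down level, and leave the other things on the bench alone.

Things in the scene. Friction and masses are not known exactly. Their poses are not given: they have to be found in the camera images.
- chassis: Opened desktop computer of bare sheet steel, 270 (x) by 340 (y) by 97 mm high, fixed; origin on the bench, z up, y towards its board side (heatsink, power supply; all under 80 mm high). The fan well, on the -y side under the cage, spans x -100 to 100 and y -150 to 20 mm, floor at z 3 mm. Two ledges stand out from its x ends, tops at z 68 mm; see seat.
- bay1 (a point): Centre of the floor of fan bay 1 (nearest the cage hinge), z 3 mm over the chassis origin, axes as the chassis. Each bay is a pocket 62 mm (x) by 45 mm (y) between black ribs 15 to 20 mm high; the bays are 48 mm apart along y.
- bay2 (a point): The same for the middle bay, which is 8 mm further to +y than the middle of the opening.
- bay3 (a point): The same for bay 3, next to the board side.
- seat (a point): Middle of the fan well at ledge-top height, axes as the chassis: where the cover's underside centre belongs. Ledges reach inward from x = +-100 to +-50 mm. Above them steel flanges (x from +-100 to +-65 mm, underside 26 mm and top 29 mm above the ledges) leave an opening 130 mm (x) by 170 mm (y) and a slot 26 mm high, 35 mm deep over each ledge.
- cage_hinge (a point): Middle of the cage's hinge line, which runs along the chassis x axis at chassis y -170 mm, z 102 mm. Axes as the chassis.
- cage_handle (a point): Middle of the cage's green bar handle: a round bar 10 mm thick and 100 mm long parallel to the hinge, 40 mm out from the cage face. Level, it lies 200 mm from the hinge towards chassis +y and 22 mm above it; upright, 200 mm above the hinge and 22 mm outside it.
- cage (a joint): Angle of the drive cage (148 mm along the hinge, 160 mm from hinge to face, 44 mm thick, 0.45 kg): 0 level over the fan well (underside 102 mm above the bench), growing as the handle side swings up, 1.571 upright, stop at 1.95. A stiff friction hinge (0.5 N m) holds it wherever it is left; 4 to 5 N at the handle lifts it.
- cover: Blue cover plate, 154 (its x) by 146 (its y) by 4 mm, about 0.2 kg; origin at the centre of its underside. At its centre an upright green pull tab, 10 mm thick (x), 40 mm wide (y), 26 mm high above the plate. Its x goes along the chassis x, either way round. Too long for the opening: one end goes in low under a flange, the other then drops past the other flange, and it slides back to the middle.
- new1: New fan module: black block 56 mm (its x) by 40 mm (its y) by 40 mm high with a green grip on top, 14 mm (x) by 30 mm (y), 22 mm high, centred; 0.11 kg, stands upright; origin at the centre of its underside. Sits in a bay with its x along the chassis x, either way round. May be absent.
- new2: New fan module: black block 56 mm (its x) by 40 mm (its y) by 40 mm high with a green grip on top, 14 mm (x) by 30 mm (y), 22 mm high, centred; 0.11 kg, stands upright; origin at the centre of its underside. Sits in a bay with its x along the chassis x, either way round. May be absent.
- new3: New fan module: black block 56 mm (its x) by 40 mm (its y) by 40 mm high with a green grip on top, 14 mm (x) by 30 mm (y), 22 mm high, centred; 0.11 kg, stands upright; origin at the centre of its underside. Sits in a bay with its x along the chassis x, either way round. May be absent.
- old1: Worn fan module, same as the new ones but with an orange grip; starts standing in a fan bay. May be absent.
- old2: Worn fan module, same as the new ones but with an orange grip; starts standing in a fan bay. May be absent.
- old3: Worn fan module, same as the new ones but with an orange grip; starts standing in a fan bay. May be absent.
- scrap: Open grey scrap tray, 85 mm (its x) by 160 mm (its y) outside, walls 4 mm thick and 35 mm high, fixed; origin at the centre of its underside, floor about 4 mm up.
- driver: Screwdriver with red handle, 190 mm, lying on the bench: leave alone.
- ssd: Flat black drive 70 x 100 x 8 mm lying on the bench: leave alone.
- hdd: Metal hard drive 102 x 147 x 26 mm lying on the bench: leave alone.
- cleaner: White bottle 130 mm tall with a red cap: leave alone.
- mug: Blue mug 90 mm tall: leave alone.
There are look-alikes about, which are no part of the job. Leave any turquoise look-alike of the new3 alone.

How it is judged:
By the outcome, as a careful person would: the job done as asked, in the order asked, and still so for the second after the job is handed in, with the robot touching nothing.
Of old1, old2, old3 only 1 to 2 are there at a start; the rules pass over those that are not, and their reading is None.
Of new1, new2, new3 only 2 to 3 are there at a start; the rules pass over those that are not, and their reading is None.
At some moment in a run one of new1, new2, new3, cover may be knocked a few centimetres aside while the robot is not near it.
It also fails if it takes over 210 s, if anything falls off the work surface, if the arm or the gripper's body presses on something with over 40 N, if the wrist force passes 120 N, or if a joint passes its speed limit or range.

## Working session

There is one attempt and no reset: what is moved stays moved. The work goes in short steps, Python scripts to look and compute and a shell command to move; the robot and the scene stay as the last step left them, time stands still between calls to the robot, and variables do not carry over. Pictures are saved under pics/ and viewed, at most 14 in all, crops included, and the job is handed in when it is done.

```bash
mkdir -p pics; ls
cat > h.py <<'E'
import numpy as np,cv2
from workcell import monitor,optics
from scipy.spatial.transform import Rotation as Ro
def grab(n,save=None):
    f=optics.grab_frame(n)
    if save: cv2.imwrite('pics/'+save,f['frame'])
    return f
def K(f):
    h,w=f['frame'].shape[:2]; fl=h/2/np.tan(np.radians(f['fovy'])/2); return fl
def proj(f,X):
    X=np.atleast_2d(X); c=X@np.array(f['R']).T+np.array(f['t']); s=c[:,:2]/c[:,2:]
    r2=(s**2).sum(1,keepdims=True); s=s*(1+f['k1']*r2); return s*K(f)+[f['cx'],f['cy']]
def unproj(f,px,z):
    px=np.atleast_2d(np.array(px,float)); d=(px-[f['cx'],f['cy']])/K(f); s=d.copy()
    for _ in range(20): s=d/(1+f['k1']*(s**2).sum(1,keepdims=True))
    R=np.array(f['R']);t=np.array(f['t']); C=-R.T@t
    D=np.c_[s,np.ones(len(s))]@R
    return C+D*((z-C[2])/D[:,2])[:,None]
def st():
    s=monitor.observe(); print('t',round(s['clock'],2),'p',np.round(s['position'],4),'rpy',np.round(s['tool_rot'],3),'F',np.round(s['force'],1),'w',round(s['grip_width'],4),'ff',np.round(s['finger_force'],1)); print('q',np.round(s['qpos'],2)); return s
E
python3 - <<'E'
from h import *
st()
for n in('scene','top'):
    f=grab(n,n+'0.png'); print(n,f['fovy'],f['cx'],f['cy'],f['k1'],np.round(-np.array(f['R']).T@f['t'],3),np.round(f['R'],2).tolist())
E
```

```text
pics
t 0.0 p [ 0.2563 -0.5697  0.2307] rpy [-3.14   0.     0.423] F [0.9 0.5 0.3] w 0.0852 ff 0.0
q [ 1.08  0.52 -0.04  1.6   0.02  1.02 -0.11]
scene 56.54999570953677 279.1783932467028 212.67947095148483 -0.06579639446510854 [0.836 0.59  1.142] [[-0.85, 0.52, 0.01], [0.44, 0.73, -0.52], [-0.28, -0.44, -0.85]]
top 49.19266298887 276.9354085752539 214.4511850762263 -0.021325044552053238 [0.336 0.043 1.282] [[-0.03, -1.0, 0.01], [-0.99, 0.02, -0.12], [0.12, -0.02, -0.99]]
```

View pics/scene0.png

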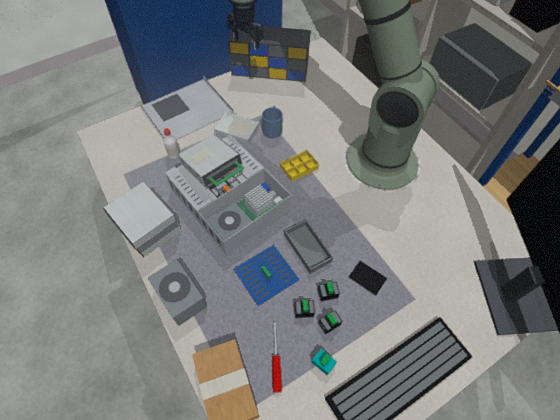

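View pics/top0.png

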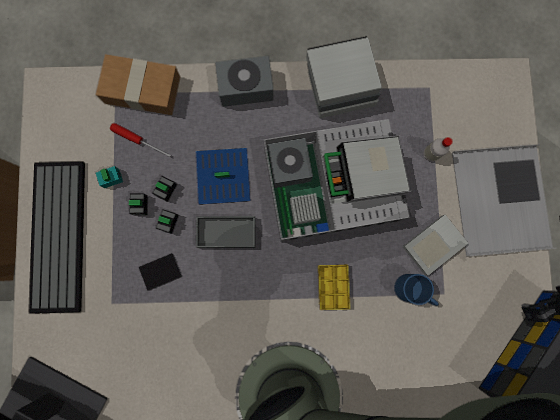

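Run:
```python
from h import *
im=cv2.imread('pics/top0.png')
c=im[110:260,250:450]; cv2.imwrite('pics/c1.png',cv2.resize(c,None,fx=4,fy=4,interpolation=2))
f=grab('top'); 
for n in ['new1','old1','cover','scrap','chassis','cage','cage_handle']:
    for r in optics.masks_of(n,'top')[:5]:
        m=r['region']; 
        if m.sum()<5: continue
        pts=np.argwhere(m)[:,::-1].astype(np.float32)
        rc=cv2.minAreaRect(pts); print(n,round(r['p'],2),r['rect'],int(m.sum()),np.round(pts.mean(0),1),np.round(rc[0],1),np.round(rc[1],1),round(rc[2],1))
# green grips by colour
fr=f['frame'];hsv=cv2.cvtColor(fr,cv2.COLOR_BGR2HSV)
for nm,lo,hi in [('green',(50,120,60),(80,255,255)),('teal',(81,120,60),(95,255,255)),('orange',(5,150,120),(20,255,255)),('blue',(105,150,60),(125,255,255))]:
    m=cv2.inRange(hsv,lo,hi); n,l,s,ce=cv2.connectedComponentsWithStats(m)
    for i in range(1,n):
        if s[i,4]>15:
            z={'green':.062,'teal':.062,'orange':.065,'blue':.004}[nm]
            rc=cv2.minAreaRect(np.argwhere(l==i)[:,::-1].astype(np.float32))
            bp=unproj(f,cv2.boxPoints(rc),z)
            print(nm,s[i].tolist(),np.round(ce[i],1),'xy',np.round(unproj(f,ce[i],z)[0,:2],4),'box',np.round(bp[:,:2],3).tolist())
```

```text
new1 0.88 [155.7, 212.0, 24.0, 20.0] 366 [167.4 221.1] [167.2 221.3] [17.7 21.2] 18.4
new1 0.8 [97.0, 166.2, 24.8, 21.4] 422 [108.7 176.8] [108.6 176.4] [19.  24.4] 70.3
new1 0.76 [132.5, 190.3, 15.9, 20.6] 368 [139.1 203.4] [139.  203.5] [21. 18.] 90.0
new1 0.6 [154.2, 176.3, 22.2, 24.0] 388 [164.5 188.4] [164.1 188.3] [19.2 21. ] 26.6
old1 0.59 [325.1, 168.8, 17.6, 24.4] 197 [335.3 181.7] [333.7 181.9] [20.4 14.3] 78.7
cover 0.67 [198.1, 149.7, 54.2, 53.1] 2721 [222.2 175.9] [221.8 175.7] [53.3 51.9] 86.3
scrap 0.87 [194.7, 216.2, 61.4, 31.5] 1874 [224.9 231.6] [224.5 232. ] [32. 59.] 90.0
scrap 0.44 [155.4, 173.9, 20.4, 26.9] 386 [164.2 188.8] [164.2 188.6] [18.8 21.5] 26.6
chassis 0.59 [260.9, 118.7, 147.2, 124.4] 13478 [336.3 179.4] [337.8 179.1] [104.1 136. ] 80.5
cage 0.63 [321.4, 137.5, 85.0, 65.7] 4122 [369.2 169.1] [365.8 169.2] [61.8 80. ] 82.2
cage_handle 0.84 [324.9, 138.3, 82.0, 62.9] 4006 [369.6 168.8] [365.4 169.2] [60.3 79.6] 81.6
green [324, 152, 25, 44, 242] [332.2 174.2] xy [ 0.5929 -0.1317] box [[0.651, -0.109], [0.659, -0.155], [0.541, -0.173], [0.533, -0.127]]

[... 1145 characters left out ...]
535, 0.097], [0.53, 0.239]]
blue [316, 223, 13, 9, 91] [322. 227.] xy [ 0.4552 -0.1049] box [[0.464, -0.088], [0.468, -0.119], [0.446, -0.122], [0.442, -0.091]]
blue [539, 294, 13, 6, 40] [544.8 296. ] xy [ 0.2457 -0.721 ] box [[0.249, -0.702], [0.255, -0.739], [0.244, -0.74], [0.237, -0.704]]
blue [537, 321, 23, 26, 223] [548.7 333.9] xy [ 0.1419 -0.7225] box [[0.121, -0.687], [0.181, -0.735], [0.164, -0.76], [0.104, -0.711]]
blue [509, 344, 23, 25, 188] [519.9 356.1] xy [ 0.0854 -0.6361] box [[0.063, -0.602], [0.125, -0.648], [0.11, -0.671], [0.049, -0.626]]
blue [490, 365, 14, 9, 46] [497.  368.5] xy [ 0.0545 -0.5696] box [[0.06, -0.546], [0.068, -0.584], [0.051, -0.587], [0.043, -0.549]]
```

View pics/c1.png

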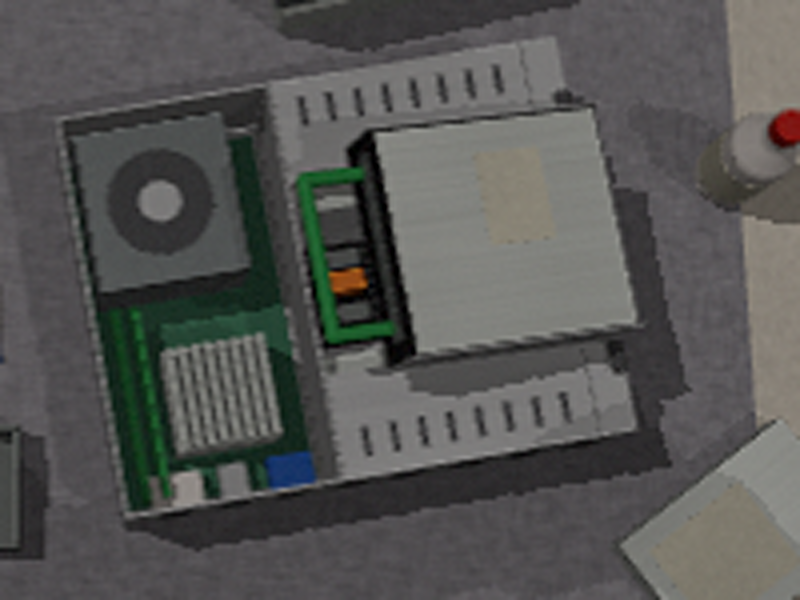

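```bash
cat >> h.py <<'E'
def col(f,lo,hi,z,minA=15,roi=None):
    hsv=cv2.cvtColor(f['frame'],cv2.COLOR_BGR2HSV); m=cv2.inRange(hsv,lo,hi)
    if roi: 
        k=np.zeros_like(m); k[roi[1]:roi[3],roi[0]:roi[2]]=1; m=m*k
    n,l,s,ce=cv2.connectedComponentsWithStats(m); o=[]
    for i in range(1,n):
        if s[i,4]>minA:
            p=np.argwhere(l==i)[:,::-1]; P=unproj(f,p,z)[:,:2]; c=P.mean(0); u,sv,vt=np.linalg.svd(P-c,full_matrices=False)
            o.append((len(p),ce[i],c,np.degrees(np.arctan(vt[0,1]/vt[0,0])),np.ptp((P-c)@vt.T,axis=0)))
    return o
E
python3 - <<'E'
from h import *
f=grab('top')
px=np.array([(60,118),(560,38),(637,430),(125,515)])/4+[250,110]
P=unproj(f,px-.5*0,.097)[:,:2]; print(np.round(P,4).tolist())
# corners: (x+,y+),(x+,y-),(x-,y-),(x-,y+)
M=np.array([(.135,.17),(.135,-.17),(-.135,-.17),(-.135,.17)])
a=P-P.mean(0); th=np.arctan2((M[:,0]*a[:,1]-M[:,1]*a[:,0]).sum(),(M*a).sum()); c,s=np.cos(th),np.sin(th); R=np.array([[c,-s],[s,c]])
o=P.mean(0); print('yaw',th,'o',o,'res',np.round(P-(M@R.T+o),4).tolist())
hp=unproj(f,np.array([(308,178),(336,333)])/4+[250,110],.124)[:,:2]; print('handle',hp,hp.mean(0),'pred',R@[0,.03]+o)
g=grab('scene','s1.png')
im=g['frame'].copy()
def dr(pts):
    for q in proj(g,pts): cv2.circle(im,tuple(np.round(q).astype(int)),1,(0,0,255),-1)
W=lambda x,y,z:np.r_[R@[x,y]+o,z]
dr([W(x,y,.097) for x,y in M]); dr([W(x,.03,.124) for x in(-.05,0,.05)])
cv2.imwrite('pics/c2.png',cv2.resize(im[120:350,90:350],None,fx=3,fy=2.6*1.0,interpolation=2))
for n,lo,hi,z in [('green',(50,120,60),(80,255,255),.062),('tab',(50,120,60),(80,255,255),.03)]:
  for cam in (f,g):
    for q in col(cam,lo,hi,z): print(n,q[0],np.round(q[1],1),np.round(q[2],4),round(q[3],1),np.round(q[4],3))
for q in col(f,(105,150,60),(125,255,255),.004,500): print('cover',q)
for q in col(g,(105,150,60),(125,255,255),.004,500): print('cover',q[1:3])
print('scrap floor',unproj(f,[[198,219],[255,219],[255,247],[198,247]],.035)[:,:2])
E
```

```text
[[0.6838, 0.0484], [0.7318, -0.2887], [0.4656, -0.324], [0.4187, 0.0126]]
yaw 0.13719877321374002 o [ 0.57494277 -0.13793435] res [[-0.0016, -0.0006], [-0.0002, -0.0009], [0.0011, 0.0008], [0.0007, 0.0006]]
handle [[ 0.63222818 -0.11144602]
 [ 0.53004218 -0.12529145]] [ 0.58113518 -0.11836874] pred [ 0.57083971 -0.10821626]
green 240 [332.2 174.4] [ 0.5927 -0.1317] 8.4 [0.119 0.047]
green 55 [103.7 173.9] [0.6088 0.487 ] 19.1 [0.028 0.014]
green 47 [221.4 173.5] [0.6022 0.1686] -85.7 [0.036 0.009]
green 53 [160.8 185.9] [0.572  0.3323] 61.2 [0.028 0.012]
green 87 [287.4 208.7] [ 0.5015 -0.007 ] 8.0 [0.126 0.006]
green 23 [314.6 190.2] [ 0.5501 -0.082 ] -70.2 [0.033 0.012]
green 16 [319.5 194.6] [ 0.5378 -0.0949] 34.5 [0.018 0.014]
green 55 [134. 202.] [0.5299 0.4041] 88.0 [0.027 0.011]
green 56 [163.8 219.7] [0.48   0.3241] 70.4 [0.029 0.013]
green 108 [227.  175.1] [ 0.5501 -0.1937] 8.0 [0.117 0.042]
green 56 [265.6 271.5] [0.618  0.1839] 89.1 [0.045 0.012]
green 63 [329.7 287.3] [0.4832 0.3237] 67.5 [0.035 0.017]
green 69 [305.  305.4] [0.5749 0.3315] 62.8 [0.033 0.016]
green 71 [3
[... 829 characters left out ...]
0.034 0.017]
tab 71 [331.3 318.8] [0.5244 0.397 ] 87.6 [0.034 0.019]
tab 63 [325.1 359. ] [0.6037 0.48  ] 20.3 [0.033 0.014]
cover (2027, array([222.55155402, 175.74691663]), array([0.60835144, 0.17157332]), np.float64(-1.0724169921869147), array([0.15837346, 0.15105983]))
cover (array([173.71519504,  28.10004896]), array([ 0.34095682, -1.19265121]))
cover (array([267.65486726,  12.00176991]), array([-0.12769318, -1.06752247]))
cover (array([513.37595908, 139.96035806]), array([-0.54372206,  0.19003221]))
cover (array([265.6171875 , 274.98763021]), array([0.61173463, 0.17153855]))
scrap floor [[0.48283644 0.2369033 ]
 [0.47891638 0.0812871 ]
 [0.40242641 0.08289543]
 [0.40640573 0.23736018]]
```

View pics/c2.png

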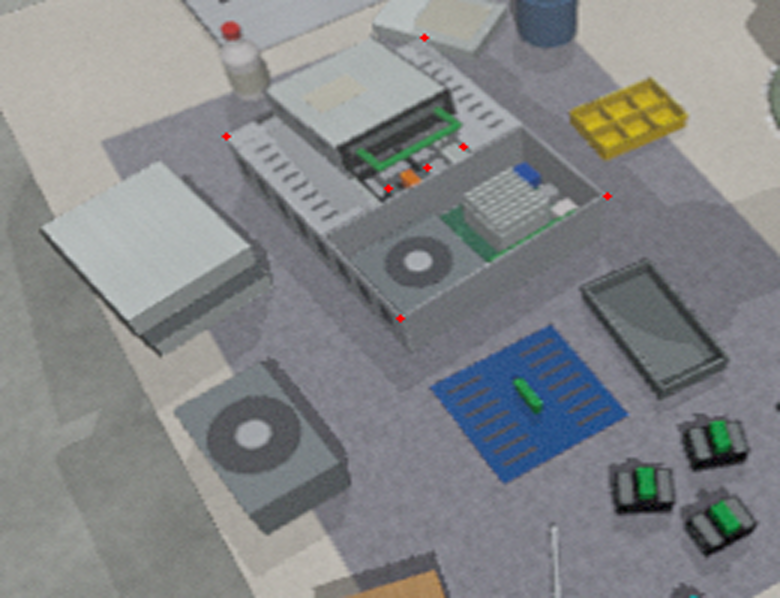

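```bash
cat >> h.py <<'E'
YAW=.1372; O=np.array([.57494,-.13793]); RC=np.array([[np.cos(YAW),-np.sin(YAW)],[np.sin(YAW),np.cos(YAW)]])
def W(x,y,z): return np.r_[RC@[x,y]+O,z]
def handle(th,x=0): return W(x,-.170+.2*np.cos(th)-.022*np.sin(th),.102+.2*np.sin(th)+.022*np.cos(th))
def to(p,yaw):
    "needed: first wz (and dz), then dx,dy in the turned frame; cm"
    s=monitor.observe(); a=s['tool_rot'][2]; d=(yaw-a+np.pi)%(2*np.pi)-np.pi
    for q in (0,):
        e=np.array(p)-s['position']; x=[np.cos(yaw),np.sin(yaw)]; y=[np.sin(yaw),-np.cos(yaw)]
        print('to',np.round(p,3),'yaw %.3f: wz %.3f  then dx %.2f dy %.2f dz %.2f cm'%(yaw,-d,e[:2]@x*100,e[:2]@y*100,-e[2]*100))
E
python3 - <<'E'
from h import *
f=grab('top');g=grab('scene')
a=[np.array([(308,178),(336,333)])/4+[250,110],np.array([(242.7,168.1),(213.3,183.5)])]
# match handle ends to model
from itertools import product
hp=[np.array(a[0]),a[1]]
for th in np.arange(0,.5,.05):
    P=np.array([handle(th,.05),handle(th,-.05)]); print(round(th,2),np.round(P[:,:].mean(0),3),np.round(proj(f,P)-a[0],1).tolist(),np.round(proj(g,P)-a[1][::-1],1).tolist())
E
```

```text
0.0 [ 0.571 -0.108  0.124] [[-3.7, 4.6], [-3.8, 3.5]] [[5.6, 8.8], [1.6, 8.3]]
0.05 [ 0.571 -0.11   0.134] [[-2.7, 3.5], [-2.8, 2.7]] [[5.0, 6.7], [1.1, 6.2]]
0.1 [ 0.571 -0.111  0.144] [[-1.6, 2.5], [-1.6, 2.0]] [[4.3, 4.5], [0.6, 4.0]]
0.15 [ 0.572 -0.114  0.154] [[-0.2, 1.4], [-0.1, 1.2]] [[3.5, 2.2], [-0.0, 1.6]]
0.2 [ 0.572 -0.116  0.163] [[1.4, 0.2], [1.5, 0.4]] [[2.6, -0.2], [-0.8, -0.8]]
0.25 [ 0.572 -0.12   0.173] [[3.2, -0.9], [3.4, -0.5]] [[1.6, -2.7], [-1.6, -3.3]]
0.3 [ 0.573 -0.124  0.182] [[5.2, -2.1], [5.5, -1.4]] [[0.5, -5.2], [-2.5, -5.9]]
0.35 [ 0.574 -0.128  0.191] [[7.3, -3.4], [7.7, -2.3]] [[-0.7, -7.9], [-3.5, -8.6]]
0.4 [ 0.574 -0.132  0.2  ] [[9.8, -4.6], [10.2, -3.3]] [[-1.9, -10.7], [-4.6, -11.3]]
0.45 [ 0.575 -0.137  0.209] [[12.4, -5.9], [12.9, -4.3]] [[-3.3, -13.5], [-5.8, -14.1]]
```

```bash
python3 -c "
from h import *
to(np.r_[handle(.17)[:2],.23],YAW)"
```

```text
to [ 0.572 -0.115  0.23 ] yaw 0.137: wz 0.286  then dx 37.46 dy -40.78 dz 0.13 cm
```

```bash
python3 -m handwheel '[{"wz":0.143,"claw":45},{"wz":0.143},{"dx":3.12,"dy":-3.4},{"dx":3.12,"dy":-3.4},{"dx":3.12,"dy":-3.4},{"dx":3.12,"dy":-3.4},{"dx":3.12,"dy":-3.4},{"dx":3.12,"dy":-3.4}]' 30; python3 -m handwheel '[{"dx":3.12,"dy":-3.4},{"dx":3.12,"dy":-3.4},{"dx":3.12,"dy":-3.4},{"dx":3.12,"dy":-3.4},{"dx":3.12,"dy":-3.4},{"dx":3.12,"dy":-3.4},{}]'; python3 -c "
from h import *
st();to(np.r_[handle(.17)[:2],.14],YAW)"
```

```text
t 0.7 p [ 0.2564 -0.57    0.2313] rpy [3.142 0.    0.423] F [-0.3 -0.5  0.3] w 0.0852 ff 0.0
q [ 1.08  0.52 -0.04  1.6   0.02  1.02 -0.11]
to [ 0.572 -0.115  0.14 ] yaw 0.137: wz 0.286  then dx 37.46 dy -40.78 dz 9.13 cmschema error: expected keys dx, dy, dz, wx, wy, wz, claw
schema error: expected keys dx, dy, dz, wx, wy, wz, claw
```

```bash
python3 -m handwheel '[{"dx":0,"dy":0,"dz":0,"wx":0,"wy":0,"wz":0.143,"claw":45},{"dx":0,"dy":0,"dz":0,"wx":0,"wy":0,"wz":0.143,"claw":45},{"dx":3.12,"dy":-3.4,"dz":0,"wx":0,"wy":0,"wz":0,"claw":45},{"dx":3.12,"dy":-3.4,"dz":0,"wx":0,"wy":0,"wz":0,"claw":45},{"dx":3.12,"dy":-3.4,"dz":0,"wx":0,"wy":0,"wz":0,"claw":45},{"dx":3.12,"dy":-3.4,"dz":0,"wx":0,"wy":0,"wz":0,"claw":45},{"dx":3.12,"dy":-3.4,"dz":0,"wx":0,"wy":0,"wz":0,"claw":45},{"dx":3.12,"dy":-3.4,"dz":0,"wx":0,"wy":0,"wz":0,"claw":45}]' 30; python3 -m handwheel '[{"dx":3.12,"dy":-3.4,"dz":0,"wx":0,"wy":0,"wz":0,"claw":45},{"dx":3.12,"dy":-3.4,"dz":0,"wx":0,"wy":0,"wz":0,"claw":45},{"dx":3.12,"dy":-3.4,"dz":0,"wx":0,"wy":0,"wz":0,"claw":45},{"dx":3.12,"dy":-3.4,"dz":0,"wx":0,"wy":0,"wz":0,"claw":45},{"dx":3.12,"dy":-3.4,"dz":0,"wx":0,"wy":0,"wz":0,"claw":45},{"dx":3.12,"dy":-3.4,"dz":0,"wx":0,"wy":0,"wz":0,"claw":45},{"dx":0,"dy":0,"dz":0,"wx":0,"wy":0,"wz":0,"claw":45}]'; python3 -c "
from h import *
st();to(np.r_[handle(.17)[:2],.14],YAW)"
```

```text
clock: 1.7
position: [0.4148, -0.3411, 0.2315]
tool_rot: [3.141, -0.0, 0.137]
force: [0.5, -1.1, -1.0]
grip_width: 0.0385
finger_force: 0.0
clock: 2.58
position: [0.5732, -0.1111, 0.231]
tool_rot: [-3.14, -0.001, 0.142]
force: [-0.8, 0.1, -0.1]
grip_width: 0.0384
finger_force: 0.0
t 2.58 p [ 0.5732 -0.1111  0.231 ] rpy [-3.14e+00 -1.00e-03  1.42e-01] F [-0.8  0.1 -0.1] w 0.0384 ff 0.0
q [ 0.16  0.46 -0.1   1.71  0.05  0.98 -1.39]
to [ 0.572 -0.115  0.14 ] yaw 0.137: wz 0.004  then dx -0.19 dy 0.34 dz 9.10 cm
```

```bash
python3 -m handwheel '[{"dx":-0.2,"dy":0.3,"dz":3,"wx":0,"wy":0,"wz":0,"claw":45},{"dx":0,"dy":0,"dz":3,"wx":0,"wy":0,"wz":0,"claw":45},{"dx":0,"dy":0,"dz":3,"wx":0,"wy":0,"wz":0,"claw":45},{"dx":0,"dy":0,"dz":0,"wx":0,"wy":0,"wz":0,"claw":0},{"dx":0,"dy":0,"dz":0,"wx":0,"wy":0,"wz":0,"claw":0},{"dx":0,"dy":0,"dz":0,"wx":0,"wy":0,"wz":0,"claw":0},{"dx":0,"dy":0,"dz":0,"wx":0,"wy":0,"wz":0,"claw":0}]' 30; python3 -c "
from h import *
st()
f=grab('scene'); cv2.imwrite('pics/c3.png',cv2.resize(f['frame'][90:270,120:340],None,fx=3,fy=3,interpolation=2))"
```

```text
clock: 3.45
position: [0.5676, -0.1102, 0.1407]
tool_rot: [-3.132, 0.005, 0.142]
force: [-17.7, 45.6, 8.2]
grip_width: 0.0088
finger_force: 31.3
t 3.45 p [ 0.5676 -0.1102  0.1407] rpy [-3.132  0.005  0.142] F [-17.7  45.6   8.2] w 0.0088 ff 31.3
q [ 0.17  0.56 -0.1   1.8   0.07  0.79 -1.39]
```

View pics/c3.png

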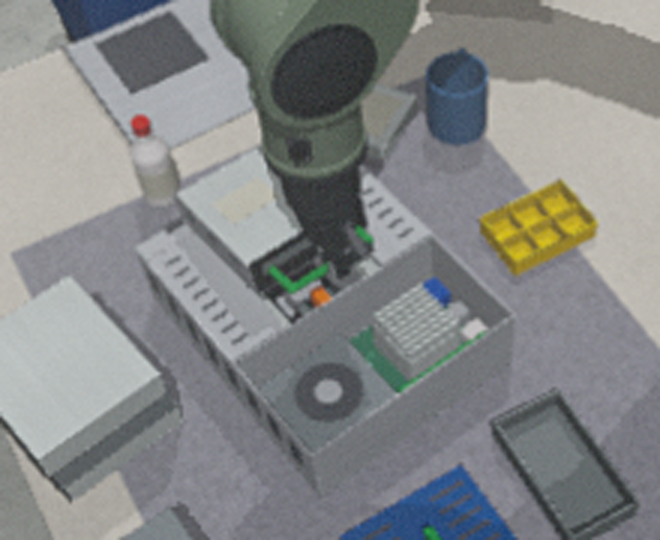

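```bash
python3 -m handwheel '[{"dx":0.2,"dy":-0.35,"dz":0,"wx":0,"wy":0,"wz":0,"claw":0},{"dx":0,"dy":0,"dz":0,"wx":0,"wy":0,"wz":0,"claw":0}]' 30; python3 -c "
from h import *
st()
r=np.hypot(.2,.022)
ph=np.linspace(.25,1.6805,17);y=r*np.cos(ph);z=r*np.sin(ph)
print(np.round(np.c_[-np.diff(y),-np.diff(z)]*100,2).tolist())"
```

```text
clock: 3.75
position: [0.5677, -0.1099, 0.1404]
tool_rot: [-3.135, 0.008, 0.14]
force: [-24.5, 27.8, 7.6]
grip_width: 0.0087
finger_force: 30.5
t 3.75 p [ 0.5677 -0.1099  0.1404] rpy [-3.135  0.008  0.14 ] F [-24.5  27.8   7.6] w 0.0087 ff 30.5
q [ 0.16  0.56 -0.1   1.8   0.07  0.79 -1.4 ]
[[0.52, -1.72], [0.67, -1.67], [0.82, -1.6], [0.96, -1.52], [1.09, -1.43], [1.21, -1.33], [1.33, -1.21], [1.43, -1.09], [1.52, -0.96], [1.6, -0.82], [1.67, -0.67], [1.72, -0.52], [1.76, -0.36], [1.79, -0.2], [1.8, -0.04], [1.79, 0.12]]
```

```bash
python3 -m handwheel '[{"dx":-0.5,"dy":-0.3,"dz":0,"wx":0,"wy":0,"wz":0,"claw":0},{"dx":0,"dy":0.52,"dz":-1.72,"wx":0,"wy":0,"wz":0,"claw":0},{"dx":0,"dy":0.67,"dz":-1.67,"wx":0,"wy":0,"wz":0,"claw":0},{"dx":0,"dy":0,"dz":0,"wx":0,"wy":0,"wz":0,"claw":0}]' 30; python3 -c "
from h import *
s=st(); d=np.array(s['position'])[:2]-O; print(RC.T@d)"
```

```text
clock: 4.25
position: [0.5693, -0.1234, 0.1772]
tool_rot: [-3.141, -0.004, 0.137]
force: [5.8, 8.8, 3.6]
grip_width: 0.0086
finger_force: 30.2
t 4.25 p [ 0.5693 -0.1234  0.1772] rpy [-3.141 -0.004  0.137] F [5.8 8.8 3.6] w 0.0086 ff 30.2
q [ 0.18  0.52 -0.1   1.77  0.06  0.86 -1.38]
[-0.00363785  0.01516257]
```

```bash
python3 -m handwheel '[{"dx":0,"dy":0.82,"dz":-1.6,"wx":0,"wy":0,"wz":0,"claw":0},{"dx":0,"dy":0.96,"dz":-1.52,"wx":0,"wy":0,"wz":0,"claw":0},{"dx":0,"dy":1.09,"dz":-1.43,"wx":0,"wy":0,"wz":0,"claw":0},{"dx":0,"dy":1.21,"dz":-1.33,"wx":0,"wy":0,"wz":0,"claw":0},{"dx":0,"dy":1.33,"dz":-1.21,"wx":0,"wy":0,"wz":0,"claw":0},{"dx":0,"dy":1.43,"dz":-1.09,"wx":0,"wy":0,"wz":0,"claw":0}]' 30; python3 -c "
from h import *
s=st(); d=np.array(s['position'])[:2]-O; print(RC.T@d)"
```

```text
clock: 5.0
position: [0.579, -0.1919, 0.2581]
tool_rot: [3.141, -0.005, 0.137]
force: [18.0, -1.7, -13.4]
grip_width: 0.0086
finger_force: 29.3
t 5.0 p [ 0.579  -0.1919  0.2581] rpy [ 3.141 -0.005  0.137] F [ 18.   -1.7 -13.4] w 0.0086 ff 29.3
q [ 0.28  0.47 -0.09  1.61  0.04  1.06 -1.25]
[-0.00340516 -0.05405037]
```

```bash
python3 -m handwheel '[{"dx":0.1,"dy":1.52,"dz":-0.96,"wx":0,"wy":0,"wz":0,"claw":0},{"dx":0.1,"dy":1.6,"dz":-0.82,"wx":0,"wy":0,"wz":0,"claw":0},{"dx":0,"dy":1.67,"dz":-0.67,"wx":0,"wy":0,"wz":0,"claw":0},{"dx":0,"dy":1.72,"dz":-0.52,"wx":0,"wy":0,"wz":0,"claw":0},{"dx":0,"dy":0,"dz":0,"wx":0,"wy":0,"wz":0,"claw":0}]' 30; python3 -m handwheel '[{"dx":0,"dy":1.76,"dz":-0.36,"wx":0,"wy":0,"wz":0,"claw":0},{"dx":0,"dy":1.79,"dz":-0.2,"wx":0,"wy":0,"wz":0,"claw":0},{"dx":0,"dy":1.8,"dz":-0.04,"wx":0,"wy":0,"wz":0,"claw":0},{"dx":0,"dy":1.79,"dz":0.12,"wx":0,"wy":0,"wz":0,"claw":0},{"dx":0,"dy":0,"dz":0,"wx":0,"wy":0,"wz":0,"claw":0}]' 30; python3 -c "
from h import *
s=st(); d=np.array(s['position'])[:2]-O; print(RC.T@d)
f=grab('scene'); g=grab('top')
a=cv2.resize(f['frame'][60:260,120:320],(400,400),interpolation=2);b=cv2.resize(g['frame'][100:260,280:440],(400,400),interpolation=2)
cv2.imwrite('pics/c4.png',np.hstack([a,b]))"
```

```text
clock: 5.62
position: [0.5888, -0.2575, 0.2879]
tool_rot: [3.14, -0.003, 0.135]
force: [5.4, 0.5, 4.4]
grip_width: 0.0085
finger_force: 30.2
clock: 6.25
position: [0.5986, -0.3283, 0.2922]
tool_rot: [3.14, -0.003, 0.135]
force: [8.1, -1.6, 1.8]
grip_width: 0.0084
finger_force: 30.2
t 6.25 p [ 0.5986 -0.3283  0.2922] rpy [ 3.14e+00 -3.00e-03  1.35e-01] F [ 8.1 -1.6  1.8] w 0.0084 ff 30.2
q [ 0.45  0.57 -0.05  1.36  0.03  1.21 -1.04]
[-0.00262147 -0.19185732]
```

View pics/c4.png

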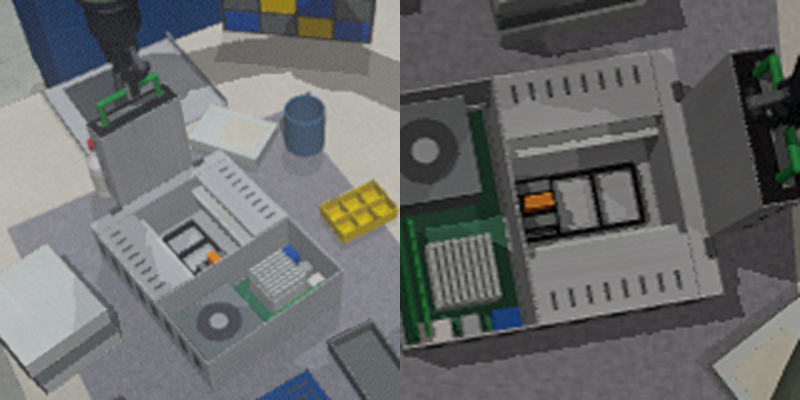

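```bash
python3 -m handwheel '[{"dx":0,"dy":0,"dz":0,"wx":0,"wy":0,"wz":0,"claw":45},{"dx":0,"dy":0,"dz":0,"wx":0,"wy":0,"wz":0,"claw":45},{"dx":0,"dy":0,"dz":-3,"wx":0,"wy":0,"wz":0,"claw":45},{"dx":0,"dy":0,"dz":-4,"wx":0,"wy":0,"wz":0,"claw":45},{"dx":0,"dy":-6,"dz":0,"wx":0,"wy":0,"wz":0,"claw":45},{"dx":0,"dy":-6,"dz":0,"wx":0,"wy":0,"wz":0,"claw":45},{"dx":0,"dy":-6,"dz":0,"wx":0,"wy":0,"wz":0,"claw":45}]' 30;  python3 -m handwheel '[{"dx":0,"dy":0,"dz":2,"wx":0,"wy":0,"wz":-0.18,"claw":45},{"dx":0,"dy":0,"dz":2,"wx":0,"wy":0,"wz":-0.18,"claw":45},{"dx":0,"dy":0,"dz":2,"wx":0,"wy":0,"wz":-0.18,"claw":45},{"dx":0,"dy":0,"dz":2,"wx":0,"wy":0,"wz":-0.18,"claw":45},{"dx":0,"dy":0,"dz":2,"wx":0,"wy":0,"wz":-0.18,"claw":45},{"dx":0,"dy":0,"dz":2,"wx":0,"wy":0,"wz":-0.18,"claw":45},{"dx":0,"dy":0,"dz":2,"wx":0,"wy":0,"wz":-0.18,"claw":45},{"dx":0,"dy":0,"dz":2,"wx":0,"wy":0,"wz":-0.18,"claw":45}]' 30; python3 -c "
from h import *
s=st(); to(W(0,-.009,.12),YAW+np.pi/2)
f=grab('scene'); g=grab('top')
for th in (1.45,1.5,1.571,1.62):
  print(th,np.round([proj(q,handle(th,x))[0] for q in (f,g) for x in(.05,-.05)],1).tolist())
for q in (f,g):
  for r in col(q,(50,120,60),(80,255,255),.3): 
     if r[0]>60: print(r[0],r[1])
  for r in col(q,(5,150,120),(20,255,255),.065): print('or',r)
X=[W(a*.031,b+c*.0225,.02) for b in (-.105,-.057,-.009) for a,c in((1,1),(1,-1),(-1,-1),(-1,1))]
im=cv2.resize(f['frame'],None,fx=4,fy=4,interpolation=2); im2=cv2.resize(g['frame'],None,fx=4,fy=4,interpolation=2)
for i,q in ((im,f),(im2,g)):
  for u in proj(q,X): cv2.circle(i,tuple(np.round(u*4+1.5).astype(int)),2,(0,0,255),-1)
cv2.imwrite('pics/c5.png',np.hstack([im[580:980,740:1140],im2[520:920,1240:1640]]))
"
```

```text
clock: 7.22
position: [0.5725, -0.1466, 0.3617]
tool_rot: [3.141, -0.0, 0.136]
force: [1.8, 0.1, 0.1]
grip_width: 0.0384
finger_force: 0.0
clock: 8.22
position: [0.573, -0.1485, 0.201]
tool_rot: [-3.141, 0.0, 1.582]
force: [0.4, -1.0, 0.4]
grip_width: 0.0388
finger_force: 0.0
t 8.22 p [ 0.573  -0.1485  0.201 ] rpy [-3.141  0.     1.582] F [ 0.4 -1.   0.4] w 0.0388 ff 0.0
q [ 0.43  0.53 -0.39  1.71  0.24  0.96 -0.04]
to [ 0.576 -0.147  0.12 ] yaw 1.708: wz -0.126  then dx 0.12 dy 0.33 dz 8.10 cm
1.45 [[174.5, 116.1], [202.5, 101.4], [420.0, 125.7], [429.2, 169.2]]
1.5 [[172.8, 114.2], [200.7, 99.7], [424.3, 125.0], [433.6, 168.5]]
1.571 [[170.4, 111.9], [198.2, 97.5], [430.4, 124.2], [439.7, 167.6]]
1.62 [[168.9, 110.5], [196.6, 96.1], [434.4, 123.7], [443.8, 167.1]]
83 [178.13253012 108.89156627]
67 [329.68656716 287.43283582]
69 [304.95652174 305.36231884]
74 [331.22972973 318.83783784]
64 [324.96875 358.9375 ]
or (22, array([226.18181818, 188.09090909]), array([ 0.5789822 , -0.14426761]), np.float64(-79.85057655312431), array([0.01872503, 0.01519005]))
176 [433.23295455 142.60795455]
120 [287.13333333 208.15833333]
93 [281.97849462 208.72043011]
or (55, array([335.38181818, 179.72727273]), array([ 0.57691   , -0.13916487]), np.float64(-81.6598821003158), array([0.0304368 , 0.01306875]))
```

View pics/c5.png

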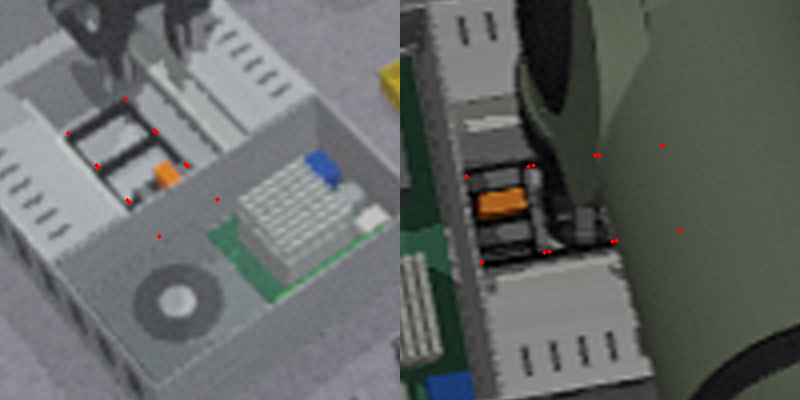

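```bash
python3 -m handwheel '[{"dx":0.3,"dy":0.3,"dz":3,"wx":0,"wy":0,"wz":-0.126,"claw":45},{"dx":0,"dy":0,"dz":4,"wx":0,"wy":0,"wz":0,"claw":45},{"dx":0,"dy":0,"dz":4,"wx":0,"wy":0,"wz":0,"claw":45},{"dx":0,"dy":0,"dz":3,"wx":0,"wy":0,"wz":0,"claw":45},{"dx":0,"dy":0,"dz":1,"wx":0,"wy":0,"wz":0,"claw":45},{"dx":0,"dy":0,"dz":0,"wx":0,"wy":0,"wz":0,"claw":45}]' 30; python3 -c "
from h import *
s=st(); to(W(0,-.007,.047),YAW+np.pi/2)
"
```

```text
clock: 9.07
position: [0.5766, -0.1452, 0.0521]
tool_rot: [3.141, 0.0, 1.701]
force: [0.4, 0.6, 1.1]
grip_width: 0.0381
finger_force: 0.0
t 9.07 p [ 0.5766 -0.1452  0.0521] rpy [3.141 0.    1.701] F [0.4 0.6 1.1] w 0.0381 ff 0.0
q [ 0.39  0.73 -0.35  1.79  0.37  0.68 -0.04]
to [ 0.576 -0.145  0.047] yaw 1.708: wz -0.007  then dx 0.05 dy -0.06 dz 0.51 cm
```

```bash
python3 -m handwheel '[{"dx":0,"dy":-0.06,"dz":0.4,"wx":0,"wy":0,"wz":0,"claw":45},{"dx":0,"dy":0,"dz":0,"wx":0,"wy":0,"wz":0,"claw":0},{"dx":0,"dy":0,"dz":0,"wx":0,"wy":0,"wz":0,"claw":0},{"dx":0,"dy":0,"dz":0,"wx":0,"wy":0,"wz":0,"claw":0},{"dx":0,"dy":0,"dz":0,"wx":0,"wy":0,"wz":0,"claw":0}]' 40;python3 -c "
from h import *
s=st()";  python3 -m handwheel '[{"dx":0,"dy":0,"dz":-2,"wx":0,"wy":0,"wz":0,"claw":0},{"dx":0,"dy":0,"dz":-3,"wx":0,"wy":0,"wz":0,"claw":0},{"dx":0,"dy":0,"dz":-5,"wx":0,"wy":0,"wz":0,"claw":0},{"dx":0,"dy":0,"dz":-5,"wx":0,"wy":0,"wz":0,"claw":0},{"dx":0,"dy":0,"dz":0,"wx":0,"wy":0,"wz":0,"claw":0}]' 40; python3 -c "
from h import *
s=st(); to([.4427,.1596,.055],1.6)
"
```

```text
clock: 9.7
position: [0.5761, -0.1453, 0.048]
tool_rot: [3.141, 0.0, 1.703]
force: [0.2, -1.4, 6.5]
grip_width: 0.0135
finger_force: 43.1
t 9.7 p [ 0.5761 -0.1453  0.048 ] rpy [3.141 0.    1.703] F [ 0.2 -1.4  6.5] w 0.0135 ff 43.1
q [ 0.38  0.74 -0.34  1.8   0.37  0.67 -0.04]
clock: 10.32
position: [0.5772, -0.1453, 0.2023]
tool_rot: [3.136, 0.002, 1.703]
force: [-0.5, 0.4, -2.0]
grip_width: 0.013
finger_force: 42.2
t 10.32 p [ 0.5772 -0.1453  0.2023] rpy [3.136e+00 2.000e-03 1.703e+00] F [-0.5  0.4 -2. ] w 0.013 ff 42.2
q [ 0.44  0.53 -0.42  1.7   0.26  0.96  0.05]
to [0.443 0.16  0.055] yaw 1.600: wz 0.103  then dx 30.87 dy -12.56 dz 14.73 cm
```

```bash
python3 -m handwheel '[{"dx":0,"dy":0,"dz":0,"wx":0,"wy":0,"wz":0.103,"claw":0},{"dx":4.41,"dy":-1.79,"dz":0,"wx":0,"wy":0,"wz":0,"claw":0},{"dx":4.41,"dy":-1.79,"dz":0,"wx":0,"wy":0,"wz":0,"claw":0},{"dx":4.41,"dy":-1.79,"dz":0,"wx":0,"wy":0,"wz":0,"claw":0},{"dx":4.41,"dy":-1.79,"dz":0,"wx":0,"wy":0,"wz":0,"claw":0},{"dx":4.41,"dy":-1.79,"dz":0,"wx":0,"wy":0,"wz":0,"claw":0},{"dx":4.41,"dy":-1.79,"dz":0,"wx":0,"wy":0,"wz":0,"claw":0},{"dx":4.41,"dy":-1.79,"dz":0,"wx":0,"wy":0,"wz":0,"claw":0}]' 40; python3 -m handwheel '[{"dx":0,"dy":0,"dz":4,"wx":0,"wy":0,"wz":0,"claw":0},{"dx":0,"dy":0,"dz":4,"wx":0,"wy":0,"wz":0,"claw":0},{"dx":0,"dy":0,"dz":0,"wx":0,"wy":0,"wz":0,"claw":0}]'; python3 -c "
from h import *
s=st(); to([.4427,.1596,.052],1.6)
"
```

```text
clock: 11.32
position: [0.4403, 0.1609, 0.1976]
tool_rot: [-3.141, 0.0, 1.6]
force: [1.0, 0.7, -0.2]
grip_width: 0.0127
finger_force: 42.1
clock: 11.7
position: [0.4397, 0.1592, 0.1159]
tool_rot: [-3.137, 0.002, 1.601]
force: [-0.6, -0.3, 0.1]
grip_width: 0.0131
finger_force: 42.1
t 11.7 p [0.4397 0.1592 0.1159] rpy [-3.137e+00  2.000e-03  1.601e+00] F [-0.6 -0.3  0.1] w 0.0131 ff 42.1
q [-0.13  0.49 -0.45  2.08  0.34  0.65 -0.77]
to [0.443 0.16  0.052] yaw 1.600: wz 0.001  then dx 0.03 dy 0.30 dz 6.39 cm
```

```bash
python3 -m handwheel '[{"dx":0,"dy":0.3,"dz":3,"wx":0,"wy":0,"wz":0,"claw":0},{"dx":0,"dy":0,"dz":2.5,"wx":0,"wy":0,"wz":0,"claw":0},{"dx":0,"dy":0,"dz":0.7,"wx":0,"wy":0,"wz":0,"claw":0},{"dx":0,"dy":0,"dz":0,"wx":0,"wy":0,"wz":0,"claw":50},{"dx":0,"dy":0,"dz":0,"wx":0,"wy":0,"wz":0,"claw":50},{"dx":0,"dy":0,"dz":0,"wx":0,"wy":0,"wz":0,"claw":50},{"dx":0,"dy":0,"dz":-5,"wx":0,"wy":0,"wz":0,"claw":50},{"dx":0,"dy":0,"dz":-5,"wx":0,"wy":0,"wz":0,"claw":50}]' 40
cat >> h.py <<'E'
def fans():
    A=[];B=[]
    f=grab('top');g=grab('scene')
    print('top',[ (np.round(q[2],4).tolist(),round(q[3],1),q[0]) for q in col(f,(50,120,60),(80,255,255),.062) if q[2][1]>.25 ])
    print('scene',[ (np.round(q[2],4).tolist(),round(q[3],1),q[0]) for q in col(g,(50,120,60),(80,255,255),.062) if q[2][1]>.25 ])
    for q,n in((f,'top'),(g,'scene')):
        print(n,'tab',[ (np.round(r[2],4).tolist(),round(r[3],1),r[0]) for r in col(q,(50,120,60),(80,255,255),.03) if .1<r[2][1]<.25 ])
        print(n,'or',[ (np.round(r[2],4).tolist(),round(r[3],1),r[0]) for r in col(q,(5,150,120),(20,255,255),.064) ])
    return f,g
E
python3 -c "
from h import *
s=st(); fans(); to([.5735,.332,.12],1.08); to([.4816,.3239,.12],1.2)
"
```

```text
clock: 12.7
position: [0.4441, 0.1598, 0.157]
tool_rot: [-3.141, -0.0, 1.6]
force: [-0.0, -0.2, -0.2]
grip_width: 0.0429
finger_force: 0.0
t 12.7 p [0.4441 0.1598 0.157 ] rpy [-3.141 -0.     1.6  ] F [-0.  -0.2 -0.2] w 0.0429 ff 0.0
q [-0.08  0.42 -0.49  2.04  0.29  0.74 -0.73]
top [([0.6087, 0.4869], np.float64(15.8), 57), ([0.5718, 0.3321], np.float64(62.5), 52), ([0.5299, 0.4041], np.float64(88.0), 55)]
scene [([0.4832, 0.324], np.float64(66.9), 64), ([0.575, 0.3314], np.float64(62.6), 68), ([0.5333, 0.4023], np.float64(82.2), 77), ([0.6104, 0.4831], np.float64(20.7), 64)]
top tab [([0.6091, 0.1714], np.float64(-86.7), 47)]
top or []
scene tab [([0.6117, 0.1718], np.float64(89.0), 54)]
scene or [([0.446, 0.1649], np.float64(84.9), 60)]
to [0.574 0.332 0.12 ] yaw 1.080: wz 0.519  then dx 21.10 dy 3.14 dz 4.01 cm
to [0.482 0.324 0.12 ] yaw 1.200: wz 0.399  then dx 16.49 dy -2.63 dz 4.01 cm
```

```bash
python3 -m handwheel '[{"dx":0,"dy":0,"dz":0,"wx":0,"wy":0,"wz":0.133,"claw":45},{"dx":0,"dy":0,"dz":0,"wx":0,"wy":0,"wz":0.133,"claw":45},{"dx":0,"dy":0,"dz":0,"wx":0,"wy":0,"wz":0.133,"claw":45},{"dx":4.1,"dy":-0.66,"dz":0,"wx":0,"wy":0,"wz":0,"claw":45},{"dx":4.1,"dy":-0.66,"dz":0,"wx":0,"wy":0,"wz":0,"claw":45},{"dx":4.1,"dy":-0.66,"dz":2,"wx":0,"wy":0,"wz":0,"claw":45},{"dx":4.1,"dy":-0.66,"dz":2,"wx":0,"wy":0,"wz":0,"claw":45},{"dx":0,"dy":0,"dz":2,"wx":0,"wy":0,"wz":0,"claw":45}]' 40;
python3 -c "
from h import *
s=st(); to([.4816,.3239,.044],1.2)
"
```

```text
clock: 13.8
position: [0.4786, 0.3255, 0.0947]
tool_rot: [-3.141, -0.002, 1.204]
force: [-1.1, -0.1, 0.8]
grip_width: 0.0385
finger_force: 0.0
t 13.8 p [0.4786 0.3255 0.0947] rpy [-3.141e+00 -2.000e-03  1.204e+00] F [-1.1 -0.1  0.8] w 0.0385 ff 0.0
q [-0.45  0.65 -0.35  1.82  0.32  0.73 -1.34]
to [0.482 0.324 0.044] yaw 1.200: wz 0.004  then dx -0.05 dy 0.34 dz 5.07 cm
```

```bash
python3 -m handwheel '[{"dx":0,"dy":0.34,"dz":2.5,"wx":0,"wy":0,"wz":0,"claw":45},{"dx":0,"dy":0,"dz":2.5,"wx":0,"wy":0,"wz":0,"claw":45},{"dx":0,"dy":0,"dz":0,"wx":0,"wy":0,"wz":0,"claw":0},{"dx":0,"dy":0,"dz":0,"wx":0,"wy":0,"wz":0,"claw":0},{"dx":0,"dy":0,"dz":0,"wx":0,"wy":0,"wz":0,"claw":0},{"dx":0,"dy":0,"dz":0,"wx":0,"wy":0,"wz":0,"claw":0}]' 40;
python3 -m handwheel '[{"dx":0,"dy":0,"dz":-2,"wx":0,"wy":0,"wz":0,"claw":0},{"dx":0,"dy":0,"dz":-4,"wx":0,"wy":0,"wz":0,"claw":0},{"dx":0,"dy":0,"dz":-5,"wx":0,"wy":0,"wz":0,"claw":0},{"dx":0,"dy":0,"dz":-5,"wx":0,"wy":0,"wz":0,"claw":0},{"dx":0,"dy":0,"dz":0,"wx":0,"wy":0,"wz":0,"claw":0}]' 40
python3 -c "
from h import *
s=st(); to(W(0,-.105,.1),YAW+np.pi/2)
"
```

```text
clock: 14.55
position: [0.4826, 0.3212, 0.0462]
tool_rot: [3.141, -0.001, 1.201]
force: [-0.1, 0.3, -1.9]
grip_width: 0.0132
finger_force: 42.6
clock: 15.18
position: [0.4836, 0.3222, 0.2106]
tool_rot: [3.138, -0.006, 1.201]
force: [0.3, -0.1, -1.5]
grip_width: 0.0132
finger_force: 42.8
t 15.18 p [0.4836 0.3222 0.2106] rpy [ 3.138 -0.006  1.201] F [ 0.3 -0.1 -1.5] w 0.0132 ff 42.8
q [-0.4   0.5  -0.41  1.73  0.23  0.95 -1.27]
to [ 0.589 -0.242  0.1  ] yaw 1.708: wz -0.507  then dx -57.33 dy 2.75 dz 11.06 cm
```

```bash
python3 -m handwheel '[{"dx":0,"dy":0,"dz":0,"wx":0,"wy":0,"wz":-0.169,"claw":0},{"dx":0,"dy":0,"dz":0,"wx":0,"wy":0,"wz":-0.169,"claw":0},{"dx":0,"dy":0,"dz":0,"wx":0,"wy":0,"wz":-0.169,"claw":0},{"dx":-4.8,"dy":0.23,"dz":0,"wx":0,"wy":0,"wz":0,"claw":0},{"dx":-4.8,"dy":0.23,"dz":0,"wx":0,"wy":0,"wz":0,"claw":0},{"dx":-4.8,"dy":0.23,"dz":0,"wx":0,"wy":0,"wz":0,"claw":0},{"dx":-4.8,"dy":0.23,"dz":0,"wx":0,"wy":0,"wz":0,"claw":0},{"dx":-4.8,"dy":0.23,"dz":0,"wx":0,"wy":0,"wz":0,"claw":0}]' 40; python3 -m handwheel '[{"dx":-4.8,"dy":0.23,"dz":0,"wx":0,"wy":0,"wz":0,"claw":0},{"dx":-4.8,"dy":0.23,"dz":0,"wx":0,"wy":0,"wz":0,"claw":0},{"dx":-4.8,"dy":0.23,"dz":0,"wx":0,"wy":0,"wz":0,"claw":0},{"dx":-4.8,"dy":0.23,"dz":0,"wx":0,"wy":0,"wz":0,"claw":0},{"dx":-4.8,"dy":0.23,"dz":0,"wx":0,"wy":0,"wz":0,"claw":0},{"dx":-4.8,"dy":0.23,"dz":0,"wx":0,"wy":0,"wz":0,"claw":0},{"dx":0,"dy":0,"dz":0,"wx":0,"wy":0,"wz":0,"claw":0}]' 40
python3 -c "
from h import *
s=st(); to(W(0,-.107,.075),YAW+np.pi/2)
"
```

```text
clock: 16.18
position: [0.5263, 0.0832, 0.2058]
tool_rot: [-3.142, 0.0, 1.708]
force: [0.3, -0.0, -1.1]
grip_width: 0.0129
finger_force: 42.8
clock: 17.05
position: [0.5788, -0.2026, 0.2051]
tool_rot: [-3.141, 0.001, 1.703]
force: [-0.5, 0.6, -1.5]
grip_width: 0.0128
finger_force: 42.8
t 17.05 p [ 0.5788 -0.2026  0.2051] rpy [-3.141e+00  1.000e-03  1.703e+00] F [-0.5  0.6 -1.5] w 0.0128 ff 42.8
q [ 0.53  0.56 -0.43  1.64  0.27  1.    0.14]
to [ 0.59  -0.244  0.075] yaw 1.708: wz -0.005  then dx -4.24 dy 0.51 dz 13.01 cm
```

```bash
python3 -m handwheel '[{"dx":-4.24,"dy":0.51,"dz":0,"wx":0,"wy":0,"wz":0,"claw":0},{"dx":0,"dy":0,"dz":4,"wx":0,"wy":0,"wz":0,"claw":0},{"dx":0,"dy":0,"dz":4,"wx":0,"wy":0,"wz":0,"claw":0},{"dx":0,"dy":0,"dz":4,"wx":0,"wy":0,"wz":0,"claw":0},{"dx":0,"dy":0,"dz":0,"wx":0,"wy":0,"wz":0,"claw":0}]' 40
cat >> h.py <<'E'
def box(f,cy,zt,cx=0,hx=.028,hy=.02): return proj(f,[W(cx+a*hx,cy+b*hy,zt) for a,b in((1,1),(1,-1),(-1,-1),(-1,1))])
def pic(name,f,x0,y0,x1,y1,polys,s=5):
    im=cv2.resize(f['frame'],None,fx=s,fy=s,interpolation=2)
    for p,c in polys: cv2.polylines(im,[np.round(p*s+s/2-.5).astype(np.int32)],True,c,1)
    im=im[y0*s:y1*s,x0*s:x1*s]; cv2.imwrite('pics/'+name,im); return im
E
python3 -c "
from h import *
s=st(); to(W(0,-.107,.075),YAW+np.pi/2)
z=s['position'][2]; yc=(RC.T@(np.array(s['position'])[:2]-O))[1]
f=grab('scene'); zb=z-.0462
pic('c6.png',f,170,120,290,220,[(box(f,yc+.002,zb+.04),(0,255,255)),(box(f,-.105,.018,0,.031,.0225),(0,0,255)),(box(f,-.057,.018,0,.031,.0225),(255,0,255))])
"
```

```text
clock: 17.68
position: [0.5887, -0.2385, 0.0834]
tool_rot: [-3.137, -0.003, 1.709]
force: [0.7, 0.0, -0.7]
grip_width: 0.0131
finger_force: 42.7
t 17.68 p [ 0.5887 -0.2385  0.0834] rpy [-3.137e+00 -3.000e-03  1.709e+00] F [ 0.7  0.  -0.7] w 0.0131 ff 42.7
q [ 0.54  0.74 -0.38  1.66  0.35  0.81  0.15]
to [ 0.59  -0.244  0.075] yaw 1.708: wz 0.001  then dx -0.55 dy 0.01 dz 0.84 cm
```

View pics/c6.png

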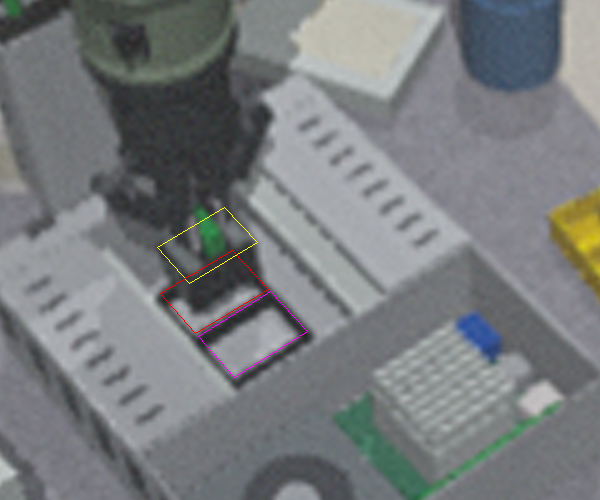

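```bash
python3 -m handwheel '[{"dx":-0.55,"dy":0,"dz":0,"wx":0,"wy":0,"wz":0,"claw":0},{"dx":0,"dy":0,"dz":1.2,"wx":0,"wy":0,"wz":0,"claw":0},{"dx":0,"dy":0,"dz":0.8,"wx":0,"wy":0,"wz":0,"claw":0},{"dx":0,"dy":0,"dz":0.5,"wx":0,"wy":0,"wz":0,"claw":0},{"dx":0,"dy":0,"dz":0,"wx":0,"wy":0,"wz":0,"claw":0}]' 40
python3 -c "
from h import *
s=st(); to(W(0,-.107,.049),YAW+np.pi/2)"
```

```text
clock: 18.35
position: [0.5913, -0.2447, 0.0628]
tool_rot: [3.141, 0.001, 1.708]
force: [-16.3, 7.7, 42.2]
grip_width: 0.0128
finger_force: 60.3
t 18.35 p [ 0.5913 -0.2447  0.0628] rpy [3.141e+00 1.000e-03 1.708e+00] F [-16.3   7.7  42.2] w 0.0128 ff 60.3
q [ 0.54  0.77 -0.37  1.66  0.37  0.78  0.14]
to [ 0.59  -0.244  0.049] yaw 1.708: wz -0.000  then dx 0.10 dy -0.16 dz 1.38 cm
```

```bash
python3 -m handwheel '[{"dx":0,"dy":0,"dz":-0.9,"wx":0,"wy":0,"wz":0,"claw":0},{"dx":0.2,"dy":-0.25,"dz":0,"wx":0,"wy":0,"wz":0,"claw":0},{"dx":0,"dy":0,"dz":0.6,"wx":0,"wy":0,"wz":0,"claw":0},{"dx":0,"dy":0,"dz":0.3,"wx":0,"wy":0,"wz":0,"claw":0},{"dx":0,"dy":0,"dz":0.2,"wx":0,"wy":0,"wz":0,"claw":0},{"dx":0,"dy":0,"dz":0,"wx":0,"wy":0,"wz":0,"claw":0}]' 40
python3 -c "
from h import *
s=st(); to(W(0,-.107,.049),YAW+np.pi/2)"
```

```text
clock: 19.1
position: [0.5887, -0.2431, 0.0621]
tool_rot: [3.141, 0.001, 1.708]
force: [-26.7, 12.0, 77.6]
grip_width: 0.0129
finger_force: 75.9
t 19.1 p [ 0.5887 -0.2431  0.0621] rpy [3.141e+00 1.000e-03 1.708e+00] F [-26.7  12.   77.6] w 0.0129 ff 75.9
q [ 0.54  0.77 -0.37  1.67  0.37  0.77  0.14]
to [ 0.59  -0.244  0.049] yaw 1.708: wz -0.000  then dx -0.10 dy 0.08 dz 1.31 cm
```

```bash
python3 -m handwheel '[{"dx":0,"dy":0,"dz":-1.6,"wx":0,"wy":0,"wz":0,"claw":0},{"dx":0,"dy":0,"dz":0,"wx":0,"wy":0,"wz":0,"claw":0}]' 40
python3 -c "
from h import *
s=st(); z=s['position'][2]; c=RC.T@(np.array(s['position'])[:2]-O); print(c)
f=grab('scene'); g=grab('top'); zb=z-.0462
P=[(box(f,c[1]+.002,zb+.04,c[0]),(0,255,255)),(box(f,c[1]+.002,zb,c[0]),(255,255,0)),(box(f,-.105,.018,0,.031,.0225),(0,0,255)),(box(f,-.057,.018,0,.031,.0225),(255,0,255))]
a=pic('x.png',f,190,145,250,210,[],8); a=cv2.resize(a,(400,433))
b=cv2.imread('pics/c4.png')[150:260,500:660]; h=400/160
b=cv2.resize(b,None,fx=2.5,fy=2.5,interpolation=2)
for y in(-.105,-.057,-.009):
  for zz,cc in((.003,(255,255,0)),(.018,(0,0,255))):
    p=((box(g,y,zz,0,.031,.0225)-[280,100])*2.5+.75-[100,150])*2.5+.75
    cv2.polylines(b,[np.round(p).astype(np.int32)],True,cc,1)
o=np.zeros((433,800,3),np.uint8);o[:,:400]=a;o[:b.shape[0],400:800]=b[:433,:400]; cv2.imwrite('pics/c7.png',o)
"
```

```text
clock: 19.35
position: [0.5887, -0.2438, 0.0747]
tool_rot: [3.141, 0.0, 1.708]
force: [-0.0, -0.7, -1.6]
grip_width: 0.0127
finger_force: 58.5
t 19.35 p [ 0.5887 -0.2438  0.0747] rpy [3.141 0.    1.708] F [-0.  -0.7 -1.6] w 0.0127 ff 58.5
q [ 0.54  0.75 -0.37  1.67  0.36  0.79  0.15]
[-0.00086749 -0.10679427]
```

View pics/c7.png

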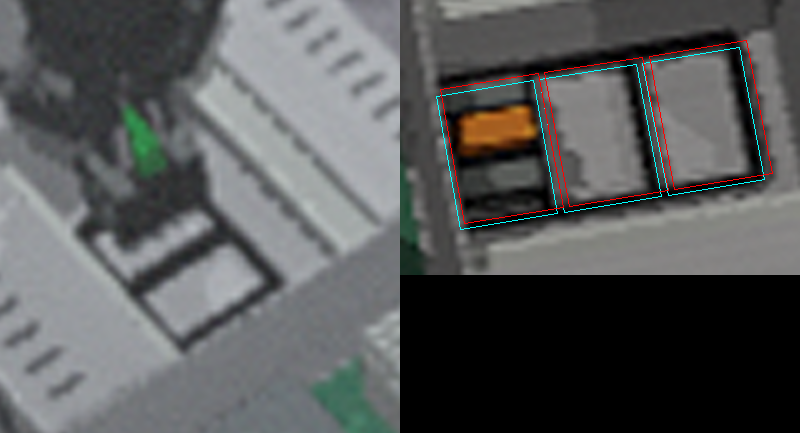

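```bash
python3 -c "
from h import *
s=st(); z=s['position'][2]
f=grab('scene'); zb=z-.0462; G=cv2.cvtColor(f['frame'],cv2.COLOR_BGR2GRAY).astype(np.float32)
def samp(P): 
  u=proj(f,P).astype(np.float32); return cv2.remap(G,u[:,:1],u[:,1:],1)[:,0].astype(int)
ys=np.arange(-.100,-.050,.002)
print((ys*1000).round().astype(int).tolist())
for x in(-.02,-.01,0,.01,.02): print('x',x,samp([W(x,y,zb) for y in ys]).tolist())
xs=np.arange(.010,.05,.002); print((xs*1000).round().astype(int).tolist())
for y in(-.112,-.105,-.098,-.09): print('y',y,samp([W(x,y,zb) for x in xs]).tolist())
xs=-xs;print((xs*1000).round().astype(int).tolist())
for y in(-.098,-.09,-.086): print('y',y,samp([W(x,y,zb) for x in xs]).tolist())
"
```

```text
t 19.45 p [ 0.588  -0.2436  0.0736] rpy [-3.141 -0.     1.708] F [ 0.3 -0.7 -0.8] w 0.013 ff 58.5
q [ 0.54  0.75 -0.37  1.67  0.36  0.79  0.15]
[-100, -98, -96, -94, -92, -90, -88, -86, -84, -82, -80, -78, -76, -74, -72, -70, -68, -66, -64, -62, -60, -58, -56, -54, -52]
x -0.02 [50, 52, 53, 62, 74, 85, 94, 111, 133, 128, 129, 130, 98, 73, 56, 51, 48, 52, 64, 78, 101, 116, 125, 124, 124]
x -0.01 [50, 50, 58, 72, 87, 102, 123, 147, 163, 175, 167, 148, 126, 92, 65, 48, 47, 54, 65, 93, 123, 147, 157, 164, 171]
x 0 [47, 48, 53, 61, 75, 91, 108, 127, 144, 151, 153, 142, 115, 86, 60, 49, 46, 54, 72, 99, 125, 142, 153, 155, 156]
x 0.01 [50, 52, 56, 61, 68, 86, 109, 135, 152, 156, 155, 139, 112, 81, 56, 48, 49, 58, 74, 102, 132, 151, 152, 152, 152]
x 0.02 [48, 50, 51, 53, 73, 94, 115, 137, 152, 159, 152, 138, 111, 86, 63, 53, 47, 46, 66, 100, 131, 148, 156, 156, 153]
[10, 12, 14, 16, 18, 20, 22, 24, 26, 28, 30, 32, 34, 36, 38, 40, 42, 44, 46, 48]
y -0.112 [48, 46, 50, 59, 68, 74, 74, 67, 62, 60, 66, 64, 51, 57, 75, 113, 154, 167, 170, 164]
y -0.105 [52, 53, 53, 54, 57, 66, 80, 105, 139, 148, 153, 141, 129, 103, 94, 122, 154, 167, 167, 163]
y -0.098 [52, 48, 45, 47, 47, 50, 57, 95, 142, 154, 160, 153, 133, 111, 101, 123, 155, 168, 169, 163]
y -0.09 [86, 89, 93, 94, 93, 94, 96, 107, 124, 142, 154, 155, 139, 115, 114, 131, 157, 170, 167, 162]
[-10, -12, -14, -16, -18, -20, -22, -24, -26, -28, -30, -32, -34, -36, -38, -40, -42, -44, -46, -48]
y -0.098 [50, 50, 52, 52, 52, 52, 51, 50, 51, 52, 56, 78, 102, 129, 156, 158, 157, 157, 157, 155]
y -0.09 [102, 104, 105, 102, 93, 85, 69, 56, 59, 71, 104, 139, 157, 159, 157, 153, 151, 153, 154, 155]
y -0.086 [147, 152, 142, 127, 120, 111, 88, 64, 61, 87, 120, 142, 153, 156, 155, 153, 153, 154, 156, 156]
```

```bash
python3 -m handwheel '[{"dx":0.3,"dy":0.35,"dz":0,"wx":0,"wy":0,"wz":0,"claw":0},{"dx":0,"dy":0,"dz":0.8,"wx":0,"wy":0,"wz":0,"claw":0},{"dx":0,"dy":0,"dz":0.4,"wx":0,"wy":0,"wz":0,"claw":0},{"dx":0,"dy":0,"dz":0.2,"wx":0,"wy":0,"wz":0,"claw":0},{"dx":0,"dy":0,"dz":0,"wx":0,"wy":0,"wz":0,"claw":0}]' 40
python3 -c "
from h import *
s=st(); to(W(0,-.107,.049),YAW+np.pi/2)"
```

```text
clock: 20.12
position: [0.5912, -0.2401, 0.0602]
tool_rot: [-3.141, -0.0, 1.708]
force: [-0.8, 2.0, -1.9]
grip_width: 0.0133
finger_force: 58.0
t 20.12 p [ 0.5912 -0.2401  0.0602] rpy [-3.141 -0.     1.708] F [-0.8  2.  -1.9] w 0.0133 ff 58.0
q [ 0.53  0.77 -0.37  1.67  0.37  0.77  0.13]
to [ 0.59  -0.244  0.049] yaw 1.708: wz -0.000  then dx -0.36 dy -0.22 dz 1.12 cm
```

```bash
python3 -m handwheel '[{"dx":0,"dy":0,"dz":0.5,"wx":0,"wy":0,"wz":0,"claw":0},{"dx":0,"dy":0,"dz":0.4,"wx":0,"wy":0,"wz":0,"claw":0},{"dx":0,"dy":0,"dz":0,"wx":0,"wy":0,"wz":0,"claw":0}]' 40
python3 -c "
from h import *
s=st(); to(W(0,-.107,.049),YAW+np.pi/2)"; python3 -m handwheel '[{"dx":0,"dy":0,"dz":0.4,"wx":0,"wy":0,"wz":0,"claw":0},{"dx":0,"dy":0,"dz":0,"wx":0,"wy":0,"wz":0,"claw":0}]' 40
```

```text
clock: 20.5
position: [0.5912, -0.2401, 0.0511]
tool_rot: [-3.141, -0.0, 1.708]
force: [-0.5, 3.0, -1.6]
grip_width: 0.0133
finger_force: 57.8
t 20.5 p [ 0.5912 -0.2401  0.0511] rpy [-3.141 -0.     1.708] F [-0.5  3.  -1.6] w 0.0133 ff 57.8
q [ 0.53  0.79 -0.36  1.67  0.37  0.76  0.13]
to [ 0.59  -0.244  0.049] yaw 1.708: wz -0.000  then dx -0.36 dy -0.22 dz 0.21 cm
clock: 20.75
position: [0.5913, -0.2401, 0.0472]
tool_rot: [-3.141, -0.0, 1.708]
force: [-0.5, 2.1, -2.2]
grip_width: 0.0133
finger_force: 57.7
```

```bash
python3 -m handwheel '[{"dx":0,"dy":0,"dz":0.3,"wx":0,"wy":0,"wz":0,"claw":0},{"dx":0,"dy":0,"dz":0.2,"wx":0,"wy":0,"wz":0,"claw":0},{"dx":0,"dy":0,"dz":0,"wx":0,"wy":0,"wz":0,"claw":0}]' 40
python3 -m handwheel '[{"dx":0,"dy":0,"dz":0.2,"wx":0,"wy":0,"wz":0,"claw":0},{"dx":0,"dy":0,"dz":0,"wx":0,"wy":0,"wz":0,"claw":0}]' 40
```

```text
clock: 21.12
position: [0.5916, -0.2416, 0.0439]
tool_rot: [3.141, 0.002, 1.707]
force: [-6.7, -0.7, 22.4]
grip_width: 0.0132
finger_force: 63.6
clock: 21.38
position: [0.5918, -0.2424, 0.0434]
tool_rot: [3.141, 0.004, 1.706]
force: [-14.2, -2.6, 45.3]
grip_width: 0.0131
finger_force: 77.5
```

```bash
python3 -m handwheel '[{"dx":0,"dy":0,"dz":-0.4,"wx":0,"wy":0,"wz":0,"claw":45},{"dx":0,"dy":0,"dz":0,"wx":0,"wy":0,"wz":0,"claw":45},{"dx":0,"dy":0,"dz":0,"wx":0,"wy":0,"wz":0,"claw":45},{"dx":0,"dy":0,"dz":-4,"wx":0,"wy":0,"wz":0,"claw":45},{"dx":0,"dy":0,"dz":-4,"wx":0,"wy":0,"wz":0,"claw":45},{"dx":4,"dy":0,"dz":-4,"wx":0,"wy":0,"wz":0,"claw":45},{"dx":4.8,"dy":0,"dz":0,"wx":0,"wy":0,"wz":0,"claw":45},{"dx":4.8,"dy":0,"dz":0,"wx":0,"wy":0,"wz":0,"claw":45}]' 40
python3 -m handwheel '[{"dx":5,"dy":0,"dz":0,"wx":0,"wy":0,"wz":0,"claw":45},{"dx":5,"dy":0,"dz":0,"wx":0,"wy":0,"wz":0,"claw":45},{"dx":5,"dy":0,"dz":0,"wx":0,"wy":0,"wz":0,"claw":45},{"dx":5,"dy":0,"dz":0,"wx":0,"wy":0,"wz":0,"claw":45}]' 40
python3 -c "
from h import *
s=st(); fans(); to([.5735,.332,.1],1.09); to([.5316,.4033,.1],1.5)"
```

```text
clock: 22.38
position: [0.5726, -0.1043, 0.1647]
tool_rot: [3.141, 0.0, 1.707]
force: [0.3, -0.3, -0.7]
grip_width: 0.0384
finger_force: 0.0
clock: 22.88
position: [0.5452, 0.0941, 0.1643]
tool_rot: [-3.142, 0.0, 1.708]
force: [0.5, -0.7, -0.3]
grip_width: 0.0384
finger_force: 0.0
t 22.88 p [0.5452 0.0941 0.1643] rpy [-3.142  0.     1.708] F [ 0.5 -0.7 -0.3] w 0.0384 ff 0.0
q [ 0.06  0.52 -0.46  1.84  0.3   0.85 -0.41]
top [([0.6087, 0.4869], np.float64(15.8), 57), ([0.5724, 0.3324], np.float64(59.5), 55), ([0.5299, 0.4041], np.float64(88.0), 55)]
scene [([0.5748, 0.3316], np.float64(62.4), 68), ([0.5336, 0.4022], np.float64(84.7), 74), ([0.61, 0.483], np.float64(22.4), 64)]
top tab []
top or [([0.4433, 0.1664], np.float64(-87.4), 54)]
scene tab [([0.6113, 0.1724], np.float64(-89.7), 58)]
scene or [([0.4459, 0.1651], np.float64(86.2), 58)]
to [0.574 0.332 0.1  ] yaw 1.090: wz 0.625  then dx 22.04 dy -8.23 dz 6.46 cm
to [0.532 0.403 0.1  ] yaw 1.500: wz 0.215  then dx 30.31 dy -3.44 dz 6.46 cm
```

```bash
python3 -m handwheel '[{"dx":0,"dy":0,"dz":0,"wx":0,"wy":0,"wz":0.16,"claw":45},{"dx":0,"dy":0,"dz":0,"wx":0,"wy":0,"wz":0.16,"claw":45},{"dx":0,"dy":0,"dz":0,"wx":0,"wy":0,"wz":0.16,"claw":45},{"dx":0,"dy":0,"dz":0,"wx":0,"wy":0,"wz":0.145,"claw":45},{"dx":5.5,"dy":-2.05,"dz":0,"wx":0,"wy":0,"wz":0,"claw":45},{"dx":5.5,"dy":-2.05,"dz":0,"wx":0,"wy":0,"wz":0,"claw":45},{"dx":5.5,"dy":-2.05,"dz":2,"wx":0,"wy":0,"wz":0,"claw":45},{"dx":5.4,"dy":-2.05,"dz":2,"wx":0,"wy":0,"wz":0,"claw":45}]' 40;python3 -m handwheel '[{"dx":0,"dy":0,"dz":1,"wx":0,"wy":0,"wz":0,"claw":45},{"dx":0,"dy":0,"dz":0,"wx":0,"wy":0,"wz":0,"claw":45}]'
python3 -c "
from h import *
s=st(); to([.5735,.330,.046],1.09)"
```

```text
clock: 23.98
position: [0.5762, 0.3259, 0.1238]
tool_rot: [3.141, -0.0, 1.082]
force: [0.5, -0.8, 1.5]
grip_width: 0.0384
finger_force: 0.0
clock: 24.22
position: [0.5755, 0.3236, 0.1133]
tool_rot: [-3.141, 0.002, 1.083]
force: [0.3, -0.5, 0.5]
grip_width: 0.0386
finger_force: 0.0
t 24.23 p [0.5755 0.3236 0.1133] rpy [-3.141e+00  2.000e-03  1.083e+00] F [ 0.3 -0.5  0.5] w 0.0386 ff 0.0
q [-0.42  0.72 -0.28  1.58  0.24  0.88 -1.28]
to [0.574 0.33  0.046] yaw 1.090: wz -0.007  then dx 0.48 dy -0.47 dz 6.73 cm
```

```bash
python3 -m handwheel '[{"dx":0.48,"dy":-0.47,"dz":1.7,"wx":0,"wy":0,"wz":0,"claw":45},{"dx":0,"dy":0,"dz":2.5,"wx":0,"wy":0,"wz":0,"claw":45},{"dx":0,"dy":0,"dz":2.5,"wx":0,"wy":0,"wz":0,"claw":45},{"dx":0,"dy":0,"dz":0,"wx":0,"wy":0,"wz":0,"claw":0},{"dx":0,"dy":0,"dz":0,"wx":0,"wy":0,"wz":0,"claw":0},{"dx":0,"dy":0,"dz":0,"wx":0,"wy":0,"wz":0,"claw":0},{"dx":0,"dy":0,"dz":0,"wx":0,"wy":0,"wz":0,"claw":0}]' 60;
python3 -m handwheel '[{"dx":0,"dy":0,"dz":-2,"wx":0,"wy":0,"wz":0,"claw":0},{"dx":0,"dy":0,"dz":-4,"wx":0,"wy":0,"wz":0,"claw":0},{"dx":0,"dy":0,"dz":-5,"wx":0,"wy":0,"wz":-0.16,"claw":0},{"dx":0,"dy":0,"dz":-3,"wx":0,"wy":0,"wz":-0.16,"claw":0},{"dx":0,"dy":0,"dz":0,"wx":0,"wy":0,"wz":-0.16,"claw":0},{"dx":0,"dy":0,"dz":0,"wx":0,"wy":0,"wz":-0.14,"claw":0}]' 60
python3 -c "
from h import *
s=st(); to(W(.002,-.055,.085),YAW+np.pi/2)
"
```

```text
clock: 25.1
position: [0.5742, 0.3311, 0.0483]
tool_rot: [3.141, -0.001, 1.083]
force: [0.5, -0.1, -0.5]
grip_width: 0.0126
finger_force: 62.1
clock: 25.85
position: [0.5742, 0.331, 0.1897]
tool_rot: [3.14, -0.0, 1.708]
force: [-0.9, -0.4, -1.3]
grip_width: 0.0124
finger_force: 62.3
t 25.85 p [0.5742 0.331  0.1897] rpy [ 3.14  -0.     1.708] F [-0.9 -0.4 -1.3] w 0.0124 ff 62.3
q [-0.32  0.66 -0.46  1.52  0.32  1.04 -0.73]
to [ 0.584 -0.192  0.085] yaw 1.708: wz -0.000  then dx -51.96 dy -6.14 dz 10.47 cm
```

```bash
python3 -m handwheel '[{"dx":-4.72,"dy":-0.56,"dz":0,"wx":0,"wy":0,"wz":0,"claw":0},{"dx":-4.72,"dy":-0.56,"dz":0,"wx":0,"wy":0,"wz":0,"claw":0},{"dx":-4.72,"dy":-0.56,"dz":0,"wx":0,"wy":0,"wz":0,"claw":0},{"dx":-4.72,"dy":-0.56,"dz":0,"wx":0,"wy":0,"wz":0,"claw":0},{"dx":-4.72,"dy":-0.56,"dz":0,"wx":0,"wy":0,"wz":0,"claw":0},{"dx":-4.72,"dy":-0.56,"dz":0,"wx":0,"wy":0,"wz":0,"claw":0},{"dx":-4.72,"dy":-0.56,"dz":0,"wx":0,"wy":0,"wz":0,"claw":0},{"dx":-4.72,"dy":-0.56,"dz":0,"wx":0,"wy":0,"wz":0,"claw":0}]' 60; python3 -m handwheel '[{"dx":-4.72,"dy":-0.56,"dz":0,"wx":0,"wy":0,"wz":0,"claw":0},{"dx":-4.72,"dy":-0.56,"dz":0,"wx":0,"wy":0,"wz":0,"claw":0},{"dx":-4.72,"dy":-0.56,"dz":0,"wx":0,"wy":0,"wz":0,"claw":0},{"dx":0,"dy":0,"dz":2,"wx":0,"wy":0,"wz":0,"claw":0},{"dx":0,"dy":0,"dz":0,"wx":0,"wy":0,"wz":0,"claw":0}]' 60
python3 -c "
from h import *
s=st(); to(W(.002,-.055,.085),YAW+np.pi/2)
"
```

```text
clock: 26.85
position: [0.5792, -0.0509, 0.1892]
tool_rot: [3.14, 0.001, 1.703]
force: [1.1, -0.1, -0.8]
grip_width: 0.0125
finger_force: 62.3
clock: 27.48
position: [0.5805, -0.1919, 0.1677]
tool_rot: [-3.141, -0.0, 1.702]
force: [-0.4, 0.9, -0.7]
grip_width: 0.0127
finger_force: 62.2
t 27.48 p [ 0.5805 -0.1919  0.1677] rpy [-3.141 -0.     1.702] F [-0.4  0.9 -0.7] w 0.0127 ff 62.2
q [ 0.51  0.6  -0.42  1.68  0.29  0.93  0.11]
to [ 0.584 -0.192  0.085] yaw 1.708: wz -0.006  then dx -0.08 dy 0.38 dz 8.27 cm
```

```bash
python3 -m handwheel '[{"dx":-0.08,"dy":0.4,"dz":4,"wx":0,"wy":0,"wz":-0.006,"claw":0},{"dx":0,"dy":0,"dz":5,"wx":0,"wy":0,"wz":0,"claw":0},{"dx":0,"dy":0,"dz":0,"wx":0,"wy":0,"wz":0,"claw":0}]' 60
cat >> h.py <<'E'
def edges(zb,by):
    s=st(); z=s['position'][2]-zb; c=RC.T@(np.array(s['position'])[:2]-O); print('tcp chassis',np.round(c,4),'bottom z',round(z,4))
    f=grab('scene'); G=cv2.cvtColor(f['frame'],cv2.COLOR_BGR2GRAY).astype(np.float32)
    def samp(P):
        u=proj(f,P).astype(np.float32); return cv2.remap(G,u[:,:1],u[:,1:],1)[:,0].astype(int)
    ys=np.arange(by+.006,by+.044,.002); print('y',(ys*1000).round().astype(int).tolist())
    for x in(-.015,-.005,.005,.015): print(' x',x,samp([W(x,y,z) for y in ys]).tolist())
    xs=np.arange(.014,.044,.002); print('x',(xs*1000).round().astype(int).tolist())
    for y in(by-.004,by+.003,by+.01): print(' y',round(y,3),samp([W(x,y,z) for x in xs]).tolist())
E
python3 -c "
from h import *
edges(.0483,-.057)"
```

```text
clock: 27.85
position: [0.5839, -0.1908, 0.0762]
tool_rot: [-3.138, -0.002, 1.71]
force: [-0.9, -0.1, -0.7]
grip_width: 0.0123
finger_force: 62.2
t 27.85 p [ 0.5839 -0.1908  0.0762] rpy [-3.138e+00 -2.000e-03  1.710e+00] F [-0.9 -0.1 -0.7] w 0.0123 ff 62.2
q [ 0.47  0.72 -0.38  1.72  0.36  0.77  0.06]
tcp chassis [ 0.0017 -0.0536] bottom z 0.0279
y [-51, -49, -47, -45, -43, -41, -39, -37, -35, -33, -31, -29, -27, -25, -23, -21, -19, -17, -15]
 x -0.015 [52, 52, 50, 48, 44, 57, 80, 108, 136, 156, 152, 125, 95, 71, 66, 78, 104, 124, 130]
 x -0.005 [50, 49, 47, 43, 46, 53, 67, 96, 130, 149, 150, 138, 107, 76, 61, 79, 109, 126, 128]
 x 0.005 [48, 48, 46, 44, 44, 57, 79, 109, 133, 147, 149, 129, 97, 71, 66, 77, 98, 118, 125]
 x 0.015 [52, 50, 49, 47, 48, 50, 64, 98, 132, 149, 141, 121, 93, 72, 56, 75, 103, 124, 127]
x [14, 16, 18, 20, 22, 24, 26, 28, 30, 32, 34, 36, 38, 40, 42]
 y -0.061 [51, 52, 54, 56, 59, 64, 69, 69, 88, 91, 85, 74, 77, 111, 149]
 y -0.054 [48, 49, 49, 50, 55, 66, 78, 99, 124, 134, 122, 103, 96, 118, 150]
 y -0.047 [49, 48, 47, 46, 44, 49, 65, 91, 126, 141, 125, 105, 101, 125, 150]
```

```bash
python3 -m handwheel '[{"dx":0.1,"dy":0.1,"dz":0,"wx":0,"wy":0,"wz":0,"claw":0},{"dx":0,"dy":0,"dz":0.8,"wx":0,"wy":0,"wz":0,"claw":0},{"dx":0,"dy":0,"dz":0.5,"wx":0,"wy":0,"wz":0,"claw":0},{"dx":0,"dy":0,"dz":0,"wx":0,"wy":0,"wz":0,"claw":0}]' 60
python3 -m handwheel '[{"dx":0,"dy":0,"dz":0.2,"wx":0,"wy":0,"wz":0,"claw":0},{"dx":0,"dy":0,"dz":0.1,"wx":0,"wy":0,"wz":0,"claw":0},{"dx":0,"dy":0,"dz":0,"wx":0,"wy":0,"wz":0,"claw":0}]' 60
```

```text
clock: 28.4
position: [0.5867, -0.1903, 0.0654]
tool_rot: [3.14, -0.0, 1.709]
force: [0.6, 4.0, 0.6]
grip_width: 0.0127
finger_force: 64.9
clock: 28.78
position: [0.586, -0.1905, 0.0613]
tool_rot: [-3.141, -0.001, 1.709]
force: [-0.2, 5.2, -0.1]
grip_width: 0.0128
finger_force: 65.0
```

```bash
python3 -m handwheel '[{"dx":0.05,"dy":0,"dz":0.5,"wx":0,"wy":0,"wz":0,"claw":0},{"dx":0,"dy":0,"dz":0.4,"wx":0,"wy":0,"wz":0,"claw":0},{"dx":0,"dy":0,"dz":0.2,"wx":0,"wy":0,"wz":0,"claw":0},{"dx":0,"dy":0,"dz":0,"wx":0,"wy":0,"wz":0,"claw":0}]' 60
python3 -m handwheel '[{"dx":0,"dy":0,"dz":0.2,"wx":0,"wy":0,"wz":0,"claw":0},{"dx":0,"dy":0,"dz":0.1,"wx":0,"wy":0,"wz":0,"claw":0},{"dx":0,"dy":0,"dz":0,"wx":0,"wy":0,"wz":0,"claw":0}]' 60
```

```text
clock: 29.28
position: [0.5858, -0.1905, 0.0502]
tool_rot: [-3.141, -0.0, 1.709]
force: [-0.7, 3.3, -2.9]
grip_width: 0.012
finger_force: 64.5
clock: 29.65
position: [0.586, -0.1913, 0.0489]
tool_rot: [3.141, 0.001, 1.708]
force: [-9.9, 2.5, 24.6]
grip_width: 0.0122
finger_force: 68.3
```

```bash
python3 -m handwheel '[{"dx":0,"dy":0,"dz":-0.2,"wx":0,"wy":0,"wz":0,"claw":45},{"dx":0,"dy":0,"dz":0,"wx":0,"wy":0,"wz":0,"claw":45},{"dx":0,"dy":0,"dz":0,"wx":0,"wy":0,"wz":0,"claw":45},{"dx":0,"dy":0,"dz":-4,"wx":0,"wy":0,"wz":0,"claw":45},{"dx":0,"dy":0,"dz":-4,"wx":0,"wy":0,"wz":0,"claw":45},{"dx":4,"dy":0,"dz":-4,"wx":0,"wy":0,"wz":0,"claw":45},{"dx":5,"dy":0,"dz":0,"wx":0,"wy":0,"wz":0,"claw":45},{"dx":5,"dy":0,"dz":0,"wx":0,"wy":0,"wz":0,"claw":45}]' 60
python3 -m handwheel '[{"dx":5,"dy":0,"dz":0,"wx":0,"wy":0,"wz":0.1,"claw":45},{"dx":5,"dy":0,"dz":0,"wx":0,"wy":0,"wz":0.1,"claw":45},{"dx":5,"dy":0,"dz":0,"wx":0,"wy":0,"wz":0,"claw":45},{"dx":5,"dy":0,"dz":0,"wx":0,"wy":0,"wz":0,"claw":45}]' 40
python3 -c "
from h import *
s=st(); fans(); to([.5316,.4015,.09],1.5)"
```

```text
clock: 30.65
position: [0.5666, -0.0507, 0.17]
tool_rot: [3.141, 0.0, 1.708]
force: [1.1, 0.6, -0.2]
grip_width: 0.0383
finger_force: 0.0
clock: 31.15
position: [0.5642, 0.149, 0.1695]
tool_rot: [3.141, 0.0, 1.509]
force: [0.8, -0.9, 0.1]
grip_width: 0.0383
finger_force: 0.0
t 31.15 p [0.5642 0.149  0.1695] rpy [3.141 0.    1.509] F [ 0.8 -0.9  0.1] w 0.0383 ff 0.0
q [-0.07  0.55 -0.41  1.76  0.27  0.89 -0.66]
top [([0.6087, 0.4869], np.float64(15.8), 57), ([0.5299, 0.4041], np.float64(88.0), 55)]
scene [([0.5331, 0.4025], np.float64(83.6), 73), ([0.6104, 0.4831], np.float64(20.7), 64)]
top tab []
top or [([0.4433, 0.1664], np.float64(-87.4), 54)]
scene tab [([0.6115, 0.1718], np.float64(89.1), 56)]
scene or [([0.4462, 0.1655], np.float64(87.0), 58)]
to [0.532 0.402 0.09 ] yaw 1.500: wz 0.015  then dx 24.49 dy -4.94 dz 7.96 cm
```

```bash
python3 -m handwheel '[{"dx":4.9,"dy":-1,"dz":0,"wx":0,"wy":0,"wz":0,"claw":45},{"dx":4.9,"dy":-1,"dz":0,"wx":0,"wy":0,"wz":0,"claw":45},{"dx":4.9,"dy":-1,"dz":0,"wx":0,"wy":0,"wz":0,"claw":45},{"dx":4.9,"dy":-1,"dz":2,"wx":0,"wy":0,"wz":0,"claw":45},{"dx":4.9,"dy":-0.95,"dz":3,"wx":0,"wy":0,"wz":0,"claw":45},{"dx":0,"dy":0,"dz":2,"wx":0,"wy":0,"wz":0,"claw":45},{"dx":0,"dy":0,"dz":0,"wx":0,"wy":0,"wz":0,"claw":45}]' 60
python3 -c "
from h import *
s=st(); to([.5316,.4015,.048],1.5)"
```

```text
clock: 32.12
position: [0.5296, 0.3937, 0.0978]
tool_rot: [-3.14, 0.003, 1.509]
force: [0.7, -1.7, 0.8]
grip_width: 0.0388
finger_force: 0.0
t 32.12 p [0.5296 0.3937 0.0978] rpy [-3.140e+00  3.000e-03  1.509e+00] F [ 0.7 -1.7  0.8] w 0.0388 ff 0.0
q [-0.49  0.75 -0.38  1.59  0.34  0.87 -1.06]
to [0.532 0.402 0.048] yaw 1.500: wz 0.009  then dx 0.79 dy 0.15 dz 4.98 cm
```

```bash
python3 -m handwheel '[{"dx":0.7,"dy":0.15,"dz":2.5,"wx":0,"wy":0,"wz":0,"claw":45},{"dx":0,"dy":0,"dz":2.5,"wx":0,"wy":0,"wz":0,"claw":45},{"dx":0,"dy":0,"dz":0,"wx":0,"wy":0,"wz":0,"claw":0},{"dx":0,"dy":0,"dz":0,"wx":0,"wy":0,"wz":0,"claw":0},{"dx":0,"dy":0,"dz":0,"wx":0,"wy":0,"wz":0,"claw":0},{"dx":0,"dy":0,"dz":0,"wx":0,"wy":0,"wz":0,"claw":0}]' 60;
python3 -m handwheel '[{"dx":0,"dy":0,"dz":-2,"wx":0,"wy":0,"wz":0,"claw":0},{"dx":0,"dy":0,"dz":-4,"wx":0,"wy":0,"wz":0,"claw":0},{"dx":0,"dy":0,"dz":-5,"wx":0,"wy":0,"wz":-0.1,"claw":0},{"dx":0,"dy":0,"dz":-3,"wx":0,"wy":0,"wz":-0.1,"claw":0},{"dx":0,"dy":0,"dz":0,"wx":0,"wy":0,"wz":0,"claw":0}]' 60
python3 -c "
from h import *
s=st(); to(W(.003,-.005,.085),YAW+np.pi/2)
"
```

```text
clock: 32.88
position: [0.5322, 0.402, 0.0503]
tool_rot: [3.141, -0.001, 1.509]
force: [0.4, -1.0, -1.3]
grip_width: 0.0121
finger_force: 61.4
clock: 33.5
position: [0.5328, 0.4028, 0.1935]
tool_rot: [3.137, -0.003, 1.709]
force: [0.8, 1.0, -2.3]
grip_width: 0.0123
finger_force: 61.6
t 33.5 p [0.5328 0.4028 0.1935] rpy [ 3.137e+00 -3.000e-03  1.709e+00] F [ 0.8  1.  -2.3] w 0.0123 ff 61.6
q [-0.44  0.66 -0.47  1.5   0.32  1.05 -0.85]
to [ 0.579 -0.142  0.085] yaw 1.708: wz 0.002  then dx -54.64 dy -2.92 dz 10.85 cm
```

```bash
python3 -m handwheel '[{"dx":-4.97,"dy":-0.27,"dz":0,"wx":0,"wy":0,"wz":0,"claw":0},{"dx":-4.97,"dy":-0.27,"dz":0,"wx":0,"wy":0,"wz":0,"claw":0},{"dx":-4.97,"dy":-0.27,"dz":0,"wx":0,"wy":0,"wz":0,"claw":0},{"dx":-4.97,"dy":-0.27,"dz":0,"wx":0,"wy":0,"wz":0,"claw":0},{"dx":-4.97,"dy":-0.27,"dz":0,"wx":0,"wy":0,"wz":0,"claw":0},{"dx":-4.97,"dy":-0.27,"dz":0,"wx":0,"wy":0,"wz":0,"claw":0},{"dx":-4.97,"dy":-0.27,"dz":0,"wx":0,"wy":0,"wz":0,"claw":0},{"dx":-4.97,"dy":-0.27,"dz":0,"wx":0,"wy":0,"wz":0,"claw":0}]' 60; python3 -m handwheel '[{"dx":-4.97,"dy":-0.27,"dz":0,"wx":0,"wy":0,"wz":0,"claw":0},{"dx":-4.97,"dy":-0.27,"dz":0,"wx":0,"wy":0,"wz":0,"claw":0},{"dx":-4.97,"dy":-0.27,"dz":0,"wx":0,"wy":0,"wz":0,"claw":0},{"dx":0,"dy":0,"dz":2,"wx":0,"wy":0,"wz":0,"claw":0},{"dx":0,"dy":0,"dz":0,"wx":0,"wy":0,"wz":0,"claw":0}]' 60
python3 -c "
from h import *
s=st(); to(W(.003,-.005,.078),YAW+np.pi/2)
"
```

```text
clock: 34.5
position: [0.5649, 0.0035, 0.1897]
tool_rot: [-3.141, 0.0, 1.708]
force: [0.9, -0.2, -1.3]
grip_width: 0.0122
finger_force: 61.5
clock: 35.12
position: [0.5767, -0.1436, 0.1685]
tool_rot: [-3.139, -0.001, 1.708]
force: [0.3, 0.9, 0.4]
grip_width: 0.0122
finger_force: 61.5
t 35.12 p [ 0.5767 -0.1436  0.1685] rpy [-3.139e+00 -1.000e-03  1.708e+00] F [0.3 0.9 0.4] w 0.0122 ff 61.5
q [ 0.44  0.57 -0.42  1.73  0.29  0.91  0.03]
to [ 0.579 -0.142  0.078] yaw 1.708: wz -0.000  then dx 0.08 dy 0.21 dz 9.05 cm
```

```bash
python3 -m handwheel '[{"dx":0,"dy":0.2,"dz":4,"wx":0,"wy":0,"wz":0,"claw":0},{"dx":0,"dy":0,"dz":4,"wx":0,"wy":0,"wz":0,"claw":0},{"dx":0,"dy":0,"dz":1.4,"wx":0,"wy":0,"wz":0,"claw":0},{"dx":0,"dy":0,"dz":0,"wx":0,"wy":0,"wz":0,"claw":0}]' 60
python3 -c "
from h import *
s=st(); to(W(.003,-.006,.065),YAW+np.pi/2)
"
```

```text
clock: 35.62
position: [0.5797, -0.1428, 0.0759]
tool_rot: [-3.141, -0.0, 1.709]
force: [-0.2, 0.3, -0.6]
grip_width: 0.0122
finger_force: 61.5
t 35.62 p [ 0.5797 -0.1428  0.0759] rpy [-3.141 -0.     1.709] F [-0.2  0.3 -0.6] w 0.0122 ff 61.5
q [ 0.4   0.7  -0.38  1.78  0.36  0.73 -0.03]
to [ 0.579 -0.143  0.065] yaw 1.708: wz 0.001  then dx -0.06 dy -0.11 dz 1.09 cm
```

```bash
python3 -m handwheel '[{"dx":-0.06,"dy":-0.1,"dz":0.6,"wx":0,"wy":0,"wz":0,"claw":0},{"dx":0,"dy":0,"dz":0.4,"wx":0,"wy":0,"wz":0,"claw":0},{"dx":0,"dy":0,"dz":0.3,"wx":0,"wy":0,"wz":0,"claw":0},{"dx":0,"dy":0,"dz":0,"wx":0,"wy":0,"wz":0,"claw":0}]' 60
```

```text
clock: 36.12
position: [0.5787, -0.1441, 0.0625]
tool_rot: [-3.142, -0.0, 1.709]
force: [1.1, -0.5, -1.1]
grip_width: 0.0122
finger_force: 61.5
```

```bash
python3 -m handwheel '[{"dx":0,"dy":0,"dz":0.5,"wx":0,"wy":0,"wz":0,"claw":0},{"dx":0,"dy":0,"dz":0.4,"wx":0,"wy":0,"wz":0,"claw":0},{"dx":0,"dy":0,"dz":0.2,"wx":0,"wy":0,"wz":0,"claw":0},{"dx":0,"dy":0,"dz":0,"wx":0,"wy":0,"wz":0,"claw":0}]' 60
python3 -m handwheel '[{"dx":0,"dy":0,"dz":0.15,"wx":0,"wy":0,"wz":0,"claw":0},{"dx":0,"dy":0,"dz":0,"wx":0,"wy":0,"wz":0,"claw":0}]' 60
```

```text
clock: 36.62
position: [0.5785, -0.1442, 0.0528]
tool_rot: [-3.141, 0.001, 1.709]
force: [-12.5, 1.4, 32.3]
grip_width: 0.0121
finger_force: 65.8
clock: 36.88
position: [0.5785, -0.1442, 0.0527]
tool_rot: [-3.141, 0.001, 1.708]
force: [-22.9, 3.1, 59.9]
grip_width: 0.0119
finger_force: 69.3
```

```bash
python3 -m handwheel '[{"dx":0,"dy":0,"dz":-0.2,"wx":0,"wy":0,"wz":0,"claw":45},{"dx":0,"dy":0,"dz":0,"wx":0,"wy":0,"wz":0,"claw":45},{"dx":0,"dy":0,"dz":0,"wx":0,"wy":0,"wz":0,"claw":45},{"dx":0,"dy":0,"dz":-4,"wx":0,"wy":0,"wz":0,"claw":45},{"dx":0,"dy":0,"dz":-4,"wx":0,"wy":0,"wz":0,"claw":45},{"dx":4,"dy":0,"dz":-4,"wx":0,"wy":0,"wz":0,"claw":45},{"dx":5,"dy":0,"dz":0,"wx":0,"wy":0,"wz":0,"claw":45},{"dx":5,"dy":0,"dz":0,"wx":0,"wy":0,"wz":0,"claw":45}]' 60
python3 -m handwheel '[{"dx":5,"dy":1,"dz":0,"wx":0,"wy":0,"wz":0.12,"claw":45},{"dx":5,"dy":1,"dz":0,"wx":0,"wy":0,"wz":0,"claw":45},{"dx":0,"dy":0,"dz":0,"wx":0,"wy":0,"wz":0,"claw":45}]' 40
python3 -c "
from h import *
s=st(); f,g=fans(); to([.6104,.1695,.009],1.585)
pic('c8.png',g,170,120,290,220,[],5)"
```

```text
clock: 37.88
position: [0.5593, -0.0041, 0.1723]
tool_rot: [3.141, 0.0, 1.708]
force: [1.4, -0.1, -0.2]
grip_width: 0.0383
finger_force: 0.0
clock: 38.25
position: [0.5715, 0.1004, 0.1718]
tool_rot: [3.142, -0.002, 1.594]
force: [-0.1, -0.1, 0.1]
grip_width: 0.0384
finger_force: 0.0
t 38.25 p [0.5715 0.1004 0.1718] rpy [ 3.142e+00 -2.000e-03  1.594e+00] F [-0.1 -0.1  0.1] w 0.0384 ff 0.0
q [ 0.03  0.55 -0.43  1.76  0.28  0.89 -0.5 ]
top [([0.6087, 0.4869], np.float64(15.8), 57)]
scene [([0.6104, 0.4831], np.float64(20.7), 64)]
top tab []
top or [([0.4432, 0.1662], np.float64(-88.7), 55)]
scene tab [([0.6116, 0.1721], np.float64(89.7), 55)]
scene or [([0.4459, 0.1652], np.float64(83.8), 59)]
to [0.61  0.17  0.009] yaw 1.585: wz 0.005  then dx 7.31 dy 4.00 dz 16.26 cm
```

View pics/c8.png

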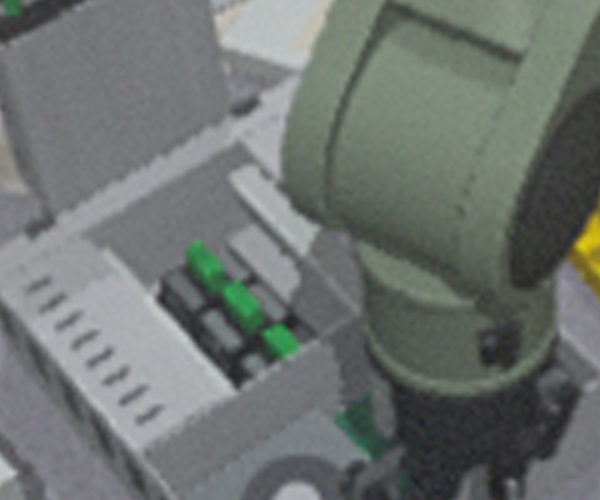

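Three green grips sit in line in the three bays (px ~205,263 / 240,303 / 280,340 of the crop), seated evenly. Now the cover.

```bash
python3 -m handwheel '[{"dx":3.7,"dy":2,"dz":2,"wx":0,"wy":0,"wz":0,"claw":45},{"dx":3.6,"dy":2,"dz":3,"wx":0,"wy":0,"wz":0,"claw":45},{"dx":0,"dy":0,"dz":4,"wx":0,"wy":0,"wz":0,"claw":45},{"dx":0,"dy":0,"dz":3,"wx":0,"wy":0,"wz":0,"claw":45},{"dx":0,"dy":0,"dz":0,"wx":0,"wy":0,"wz":0,"claw":45}]' 60
python3 -c "
from h import *
s=st();  to([.6104,.1695,.009],1.585)"
```

```text
clock: 38.98
position: [0.6092, 0.1676, 0.05]
tool_rot: [-3.138, 0.002, 1.587]
force: [-0.5, -0.3, 0.0]
grip_width: 0.0383
finger_force: 0.0
t 38.98 p [0.6092 0.1676 0.05  ] rpy [-3.138e+00  2.000e-03  1.587e+00] F [-0.5 -0.3  0. ] w 0.0383 ff 0.0
q [-0.13  0.78 -0.36  1.68  0.37  0.75 -0.65]
to [0.61  0.17  0.009] yaw 1.585: wz 0.002  then dx 0.19 dy 0.12 dz 4.10 cm
```

```bash
python3 -m handwheel '[{"dx":0.2,"dy":0.1,"dz":2,"wx":0,"wy":0,"wz":0,"claw":45},{"dx":0,"dy":0,"dz":1.5,"wx":0,"wy":0,"wz":0,"claw":45},{"dx":0,"dy":0,"dz":0.5,"wx":0,"wy":0,"wz":0,"claw":45},{"dx":0,"dy":0,"dz":0,"wx":0,"wy":0,"wz":0,"claw":0},{"dx":0,"dy":0,"dz":0,"wx":0,"wy":0,"wz":0,"claw":0},{"dx":0,"dy":0,"dz":0,"wx":0,"wy":0,"wz":0,"claw":0},{"dx":0,"dy":0,"dz":0,"wx":0,"wy":0,"wz":0,"claw":0}]' 80
python3 -c "
from h import *
st()"
python3 -m handwheel '[{"dx":0,"dy":0,"dz":-2,"wx":0,"wy":0,"wz":0,"claw":0},{"dx":0,"dy":0,"dz":-4,"wx":0,"wy":0,"wz":0,"claw":0},{"dx":0,"dy":0,"dz":-5,"wx":0,"wy":0,"wz":-0.06,"claw":0},{"dx":0,"dy":0,"dz":-5,"wx":0,"wy":0,"wz":-0.06,"claw":0},{"dx":0,"dy":0,"dz":-3,"wx":0,"wy":0,"wz":0,"claw":0},{"dx":0,"dy":0,"dz":0,"wx":0,"wy":0,"wz":0,"claw":0}]'
python3 -c "
from h import *
s=st();  to(W(.003,-.063,.2),YAW+np.pi/2)"
```

```text
clock: 39.85
position: [0.6115, 0.1715, 0.0126]
tool_rot: [3.141, -0.0, 1.589]
force: [-1.8, -0.7, 5.7]
grip_width: 0.008
finger_force: 79.6
t 39.85 p [0.6115 0.1715 0.0126] rpy [ 3.141 -0.     1.589] F [-1.8 -0.7  5.7] w 0.008 ff 79.6
q [-0.14  0.84 -0.34  1.69  0.4   0.69 -0.67]
clock: 40.6
position: [0.6122, 0.1717, 0.2056]
tool_rot: [3.137, -0.001, 1.709]
force: [0.0, 1.1, -2.1]
grip_width: 0.0078
finger_force: 78.6
t 40.6 p [0.6122 0.1717 0.2056] rpy [ 3.137e+00 -1.000e-03  1.709e+00] F [ 0.   1.1 -2.1] w 0.0078 ff 78.6
q [-0.06  0.6  -0.46  1.58  0.3   1.03 -0.47]
to [ 0.587 -0.2    0.2  ] yaw 1.708: wz 0.001  then dx -36.46 dy -7.62 dz 0.56 cm
```

```bash
python3 -m handwheel '[{"dx":-4.55,"dy":-0.95,"dz":0,"wx":0,"wy":0,"wz":0,"claw":0},{"dx":-4.55,"dy":-0.95,"dz":0,"wx":0,"wy":0,"wz":0,"claw":0},{"dx":-4.55,"dy":-0.95,"dz":0,"wx":0,"wy":0,"wz":0,"claw":0},{"dx":-4.55,"dy":-0.95,"dz":0,"wx":0,"wy":0,"wz":0,"claw":0},{"dx":-4.55,"dy":-0.95,"dz":0,"wx":0,"wy":0,"wz":0,"claw":0},{"dx":-4.55,"dy":-0.95,"dz":0,"wx":0,"wy":0,"wz":0,"claw":0},{"dx":-4.55,"dy":-0.95,"dz":0,"wx":0,"wy":0,"wz":0,"claw":0},{"dx":-4.55,"dy":-0.95,"dz":0,"wx":0,"wy":0,"wz":0,"claw":0}]' 80
python3 -m handwheel '[{"dx":0,"dy":0,"dz":0,"wx":-0.12,"wy":0,"wz":0,"claw":0},{"dx":0,"dy":0,"dz":0,"wx":-0.12,"wy":0,"wz":0,"claw":0},{"dx":0,"dy":0,"dz":0,"wx":-0.11,"wy":0,"wz":0,"claw":0},{"dx":0,"dy":0,"dz":0,"wx":0,"wy":0,"wz":0,"claw":0}]' 80
cat >> h.py <<'E'
def cov(tx=None,tz=None):
    "chassis-frame x,y,z of the TCP and cover underside centre; low end; tool-frame move to bring low end (-x) to tx,tz"
    s=st(); T=Ro.from_euler('xyz',s['tool_rot']).as_matrix(); p=np.array(s['position'])
    def ch(q): return np.r_[RC.T@(q[:2]-O-RC@[.0025,.0]),q[2]]
    u=-T[:,2]; ex=T[:,1]
    c=p-u*.0126
    print('tcp',np.round(ch(p),4),'under',np.round(ch(c),4),'low',np.round(ch(c-ex*.077),4),'high',np.round(ch(c+ex*.077),4),'tilt',round(np.degrees(np.arctan2(ex[2],np.hypot(*ex[:2]))),1))
    if tx is not None:
        l=ch(c-ex*.077); d=np.array([tx-l[0],0,tz-l[2]]); w=np.r_[RC@d[:2],d[2]]; print('tool move cm',np.round(T.T@w*100,2))
E
python3 -c "
from h import *
cov(-.053,.115)"
```

```text
clock: 41.6
position: [0.5852, -0.201, 0.2017]
tool_rot: [-3.141, -0.0, 1.709]
force: [0.8, 0.7, -1.7]
grip_width: 0.008
finger_force: 78.5
clock: 42.1
position: [0.5839, -0.2004, 0.2013]
tool_rot: [2.793, -0.0, 1.707]
force: [0.0, -0.6, -1.3]
grip_width: 0.0083
finger_force: 78.9
t 42.1 p [ 0.5839 -0.2004  0.2013] rpy [ 2.793 -0.     1.707] F [ 0.  -0.6 -1.3] w 0.0083 ff 78.9
q [ 0.71  0.46 -0.53  1.91  0.19  0.51  0.25]
tcp [-0.0021 -0.0631  0.2013] under [ 0.0022 -0.0631  0.1895] low [-0.0702 -0.063   0.1632] high [ 0.0745 -0.0632  0.2157] tilt 19.9
tool move cm [-0.   -0.03  5.12]
```

```bash
python3 -m handwheel '[{"dx":0,"dy":0,"dz":2.5,"wx":0,"wy":0,"wz":0,"claw":0},{"dx":0,"dy":0,"dz":2.6,"wx":0,"wy":0,"wz":0,"claw":0},{"dx":0,"dy":0,"dz":0,"wx":0,"wy":0,"wz":0,"claw":0}]' 80
python3 -c "
from h import *
cov(-.053,.075)
f=grab('scene'); g=grab('top')
a=cv2.resize(f['frame'][110:230,160:280],(400,400),interpolation=2);b=cv2.resize(g['frame'][100:260,280:440],(400,400),interpolation=2)
cv2.imwrite('pics/c9.png',np.hstack([a,b]))"
```

```text
clock: 42.48
position: [0.6032, -0.1961, 0.1525]
tool_rot: [2.795, -0.002, 1.71]
force: [-0.3, 0.1, -1.9]
grip_width: 0.0079
finger_force: 78.7
t 42.48 p [ 0.6032 -0.1961  0.1525] rpy [ 2.795e+00 -2.000e-03  1.710e+00] F [-0.3  0.1 -1.9] w 0.0079 ff 78.7
q [ 0.64  0.55 -0.47  1.9   0.25  0.43  0.2 ]
tcp [ 0.0175 -0.0615  0.1525] under [ 0.0218 -0.0614  0.1406] low [-0.0507 -0.0616  0.1145] high [ 0.0942 -0.0613  0.1668] tilt 19.8
tool move cm [-0.01 -1.56  3.64]
```

View pics/c9.png

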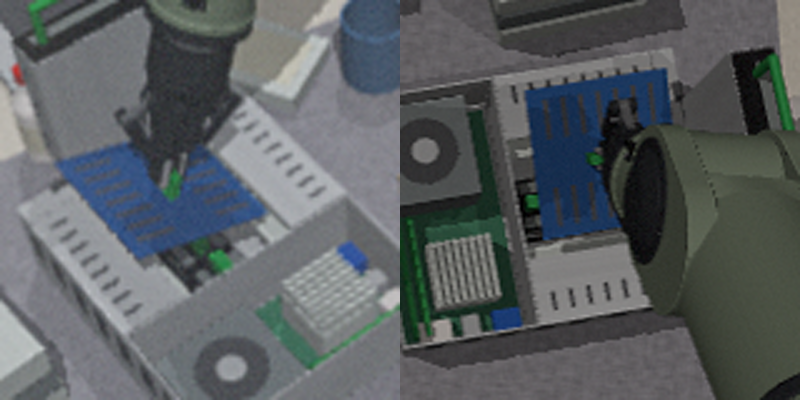

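```bash
python3 -m handwheel '[{"dx":0,"dy":-0.55,"dz":1.3,"wx":0,"wy":0,"wz":0,"claw":0},{"dx":0,"dy":-0.5,"dz":1.2,"wx":0,"wy":0,"wz":0,"claw":0},{"dx":0,"dy":-0.5,"dz":1.15,"wx":0,"wy":0,"wz":0,"claw":0},{"dx":0,"dy":0,"dz":0,"wx":0,"wy":0,"wz":0,"claw":0}]' 80
python3 -c "
from h import *
cov(-.094,.074)"
```

```text
clock: 43.08
position: [0.6007, -0.1972, 0.1132]
tool_rot: [2.793, -0.001, 1.709]
force: [-0.2, 0.3, -1.3]
grip_width: 0.0079
finger_force: 78.8
t 43.08 p [ 0.6007 -0.1972  0.1132] rpy [ 2.793e+00 -1.000e-03  1.709e+00] F [-0.2  0.3 -1.3] w 0.0079 ff 78.8
q [ 0.61  0.6  -0.42  1.93  0.28  0.34  0.18]
tcp [ 0.0149 -0.0622  0.1132] under [ 0.0192 -0.0622  0.1014] low [-0.0532 -0.0623  0.0751] high [ 0.0915 -0.0622  0.1276] tilt 20.0
tool move cm [ 0.   -3.87 -1.29]
```

```bash
python3 -m handwheel '[{"dx":0,"dy":-0.97,"dz":-0.32,"wx":0,"wy":0,"wz":0,"claw":0},{"dx":0,"dy":-0.97,"dz":-0.32,"wx":0,"wy":0,"wz":0,"claw":0},{"dx":0,"dy":0,"dz":0,"wx":0,"wy":0,"wz":0,"claw":0}]' 80
python3 -c "
from h import *
cov(-.094,.074)"; python3 -m handwheel '[{"dx":0,"dy":-0.97,"dz":-0.32,"wx":0,"wy":0,"wz":0,"claw":0},{"dx":0,"dy":-0.97,"dz":-0.32,"wx":0,"wy":0,"wz":0,"claw":0},{"dx":0,"dy":0,"dz":0,"wx":0,"wy":0,"wz":0,"claw":0}]' 80
python3 -c "
from h import *
cov(-.094,.074)"
```

```text
clock: 43.45
position: [0.5802, -0.2009, 0.1141]
tool_rot: [2.792, 0.0, 1.708]
force: [-0.3, -1.2, -1.4]
grip_width: 0.0078
finger_force: 78.8
t 43.45 p [ 0.5802 -0.2009  0.1141] rpy [2.792 0.    1.708] F [-0.3 -1.2 -1.4] w 0.0078 ff 78.8
q [ 0.64  0.58 -0.43  1.98  0.28  0.31  0.19]
tcp [-0.0059 -0.0631  0.1141] under [-0.0016 -0.0631  0.1023] low [-0.0739 -0.0631  0.0759] high [ 0.0707 -0.0631  0.1287] tilt 20.0
tool move cm [-0.   -1.95 -0.51]
clock: 43.82
position: [0.5599, -0.2035, 0.1131]
tool_rot: [2.792, -0.0, 1.708]
force: [0.0, -0.2, -1.7]
grip_width: 0.008
finger_force: 78.8
t 43.83 p [ 0.5599 -0.2035  0.1131] rpy [ 2.792 -0.     1.708] F [ 0.  -0.2 -1.7] w 0.008 ff 78.8
q [ 0.67  0.56 -0.45  2.02  0.28  0.29  0.21]
tcp [-0.0263 -0.0629  0.1131] under [-0.022  -0.0629  0.1013] low [-0.0944 -0.0629  0.0749] high [ 0.0503 -0.0629  0.1276] tilt 20.0
tool move cm [-0.   0.   0.1]
```

```bash
python3 -m handwheel '[{"dx":0,"dy":0.08,"dz":0.68,"wx":0.0873,"wy":0,"wz":0,"claw":0},{"dx":0,"dy":0.08,"dz":0.68,"wx":0.0873,"wy":0,"wz":0,"claw":0},{"dx":0,"dy":0,"dz":0,"wx":0,"wy":0,"wz":0,"claw":0}]' 80
python3 -c "
from h import *
cov(-.094,.074)"; python3 -m handwheel '[{"dx":0,"dy":0.08,"dz":0.68,"wx":0.0873,"wy":0,"wz":0,"claw":0},{"dx":0,"dy":0.08,"dz":0.68,"wx":0.0873,"wy":0,"wz":0,"claw":0},{"dx":0,"dy":0,"dz":0,"wx":0,"wy":0,"wz":0,"claw":0}]' 80
python3 -c "
from h import *
cov(-.077,.072)"
```

```text
clock: 44.2
position: [0.5678, -0.2013, 0.1006]
tool_rot: [2.965, -0.0, 1.711]
force: [-0.2, 1.5, -1.5]
grip_width: 0.0078
finger_force: 78.8
t 44.2 p [ 0.5678 -0.2013  0.1006] rpy [ 2.965 -0.     1.711] F [-0.2  1.5 -1.5] w 0.0078 ff 78.8
q [ 0.55  0.61 -0.37  1.89  0.29  0.52  0.16]
tcp [-0.0182 -0.0618  0.1006] under [-0.016  -0.0618  0.0882] low [-0.0918 -0.062   0.0747] high [ 0.0598 -0.0616  0.1017] tilt 10.1
tool move cm [ 0.   -0.23  0.03]
clock: 44.58
position: [0.5703, -0.2011, 0.0869]
tool_rot: [3.139, -0.001, 1.71]
force: [-0.9, 0.6, -0.7]
grip_width: 0.0079
finger_force: 78.8
t 44.58 p [ 0.5703 -0.2011  0.0869] rpy [ 3.139e+00 -1.000e-03  1.710e+00] F [-0.9  0.6 -0.7] w 0.0079 ff 78.8
q [ 0.47  0.69 -0.33  1.75  0.3   0.75  0.12]
tcp [-0.0158 -0.062   0.0869] under [-0.0158 -0.062   0.0743] low [-0.0928 -0.0621  0.0741] high [ 0.0612 -0.0618  0.0744] tilt 0.1
tool move cm [-0.    1.58  0.21]
```

```bash
python3 -m handwheel '[{"dx":-0.1,"dy":0.8,"dz":0,"wx":0,"wy":0,"wz":0,"claw":0},{"dx":0,"dy":0.78,"dz":0.1,"wx":0,"wy":0,"wz":0,"claw":0},{"dx":0,"dy":0,"dz":0.3,"wx":0,"wy":0,"wz":0,"claw":0},{"dx":0,"dy":0,"dz":0.1,"wx":0,"wy":0,"wz":0,"claw":0},{"dx":0,"dy":0,"dz":0,"wx":0,"wy":0,"wz":0,"claw":0}]' 80
python3 -c "
from h import *
cov(-.077,.068)"
```

```text
clock: 45.2
position: [0.5853, -0.2007, 0.0824]
tool_rot: [3.141, -0.0, 1.709]
force: [-0.7, -0.1, -1.9]
grip_width: 0.0085
finger_force: 78.9
t 45.2 p [ 0.5853 -0.2007  0.0824] rpy [ 3.141 -0.     1.709] F [-0.7 -0.1 -1.9] w 0.0085 ff 78.9
q [ 0.45  0.71 -0.32  1.72  0.3   0.76  0.12]
tcp [-0.0008 -0.0636  0.0824] under [-0.0008 -0.0636  0.0698] low [-0.0778 -0.0637  0.0697] high [ 0.0762 -0.0636  0.0698] tilt 0.0
tool move cm [-0.    0.08  0.17]
```

```bash
python3 -m handwheel '[{"dx":0,"dy":0.08,"dz":0.15,"wx":0,"wy":0,"wz":0,"claw":0},{"dx":0,"dy":0,"dz":0.15,"wx":0,"wy":0,"wz":0,"claw":0},{"dx":0,"dy":0,"dz":0,"wx":0,"wy":0,"wz":0,"claw":0}]' 80
python3 -c "
from h import *
cov(-.077,.068)"
```

```text
clock: 45.58
position: [0.5865, -0.2006, 0.0806]
tool_rot: [3.14, 0.001, 1.709]
force: [-5.9, 1.5, 18.3]
grip_width: 0.0084
finger_force: 81.7
t 45.58 p [ 0.5865 -0.2006  0.0806] rpy [3.140e+00 1.000e-03 1.709e+00] F [-5.9  1.5 18.3] w 0.0084 ff 81.7
q [ 0.45  0.71 -0.32  1.71  0.31  0.76  0.12]
tcp [ 0.0004 -0.0636  0.0806] under [ 0.0004 -0.0637  0.068 ] low [-0.0766 -0.0637  0.0679] high [ 0.0774 -0.0636  0.0681] tilt 0.1
tool move cm [ 0.   -0.04 -0.01]
```

```bash
python3 -m handwheel '[{"dx":0,"dy":0,"dz":-0.1,"wx":0,"wy":0,"wz":0,"claw":45},{"dx":0,"dy":0,"dz":0,"wx":0,"wy":0,"wz":0,"claw":45},{"dx":0,"dy":0,"dz":0,"wx":0,"wy":0,"wz":0,"claw":45},{"dx":0,"dy":0,"dz":-3,"wx":0,"wy":0,"wz":0,"claw":45},{"dx":0,"dy":0,"dz":-4,"wx":0,"wy":0,"wz":0,"claw":45},{"dx":0,"dy":0,"dz":-5,"wx":0,"wy":0,"wz":0.18,"claw":45},{"dx":0,"dy":0,"dz":-5,"wx":0,"wy":0,"wz":0.18,"claw":45},{"dx":0,"dy":0,"dz":-5,"wx":0,"wy":0,"wz":0.18,"claw":45}]' 80
python3 -m handwheel '[{"dx":0,"dy":0,"dz":-4,"wx":0,"wy":0,"wz":0.18,"claw":45},{"dx":0,"dy":0,"dz":-3,"wx":0,"wy":0,"wz":0.18,"claw":45},{"dx":0,"dy":0,"dz":0,"wx":0,"wy":0,"wz":0.18,"claw":45},{"dx":0,"dy":0,"dz":0,"wx":0,"wy":0,"wz":0.18,"claw":45},{"dx":0,"dy":0,"dz":0,"wx":0,"wy":0,"wz":0.18,"claw":45},{"dx":0,"dy":0,"dz":0,"wx":0,"wy":0,"wz":0.13,"claw":45},{"dx":0,"dy":0,"dz":0,"wx":0,"wy":0,"wz":0,"claw":45}]'
python3 -c "
from h import *
s=st(); to([.5986,-.3283,.2922],.137)
f=grab('scene'); g=grab('top')
P=lambda q:[proj(q,[W(a*.077+.001,-.065+b*.073,.072) for a,b in((1,1),(1,-1),(-1,-1),(-1,1))])]
a=pic('x.png',f,170,110,270,210,[],4);b=pic('x.png',g,320,120,420,220,[],4)
cv2.imwrite('pics/c10.png',np.hstack([a,b]))
for q in(f,g): print([ (np.round(RC.T@(r[2]-O),4).tolist(),r[0]) for r in col(q,(50,120,60),(80,255,255),.096,10) if abs((RC.T@(r[2]-O))[1]+.065)<.04])"
```

```text
clock: 46.58
position: [0.586, -0.2005, 0.3022]
tool_rot: [3.141, -0.001, 1.163]
force: [-0.1, 0.6, -0.3]
grip_width: 0.0383
finger_force: 0.0
clock: 47.45
position: [0.5861, -0.2004, 0.3703]
tool_rot: [3.142, -0.001, 0.14]
force: [0.9, -0.4, -0.9]
grip_width: 0.0381
finger_force: 0.0
t 47.45 p [ 0.5861 -0.2004  0.3703] rpy [ 3.142e+00 -1.000e-03  1.400e-01] F [ 0.9 -0.4 -0.9] w 0.0381 ff 0.0
q [ 0.26  0.41 -0.04  1.42  0.02  1.31 -1.21]
to [ 0.599 -0.328  0.292] yaw 0.137: wz 0.003  then dx -0.51 dy 12.84 dz 7.81 cm
[([0.0047, -0.063], 37)]
[([0.0032, -0.0632], 51)]
```

View pics/c10.png

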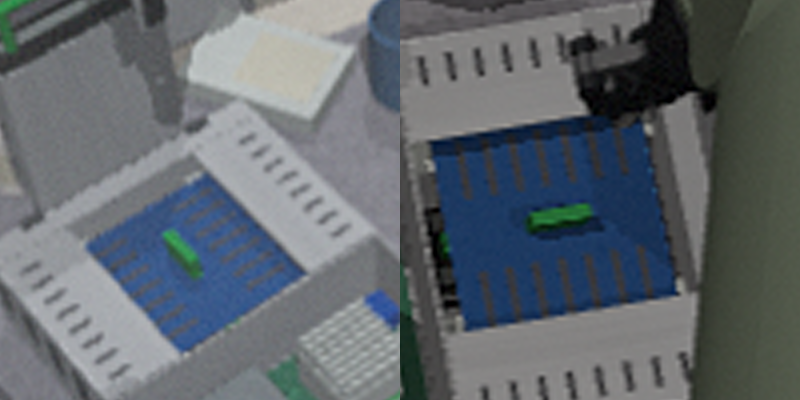

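```bash
python3 -m handwheel '[{"dx":-0.2,"dy":4.3,"dz":0,"wx":0,"wy":0,"wz":0,"claw":45},{"dx":-0.2,"dy":4.3,"dz":0,"wx":0,"wy":0,"wz":0,"claw":45},{"dx":-0.1,"dy":4.24,"dz":0,"wx":0,"wy":0,"wz":0,"claw":45},{"dx":0,"dy":0,"dz":0,"wx":0,"wy":0,"wz":0,"claw":45},{"dx":0,"dy":0,"dz":4,"wx":0,"wy":0,"wz":0,"claw":45},{"dx":0,"dy":0,"dz":3.5,"wx":0,"wy":0,"wz":0,"claw":45},{"dx":0,"dy":0,"dz":0,"wx":0,"wy":0,"wz":0,"claw":45}]' 30
python3 -c "
from h import *
s=st(); to([.5986,-.3283,.2922],.137)"
```

```text
clock: 48.42
position: [0.5983, -0.3273, 0.2935]
tool_rot: [-3.139, 0.002, 0.141]
force: [-0.7, -0.0, 1.5]
grip_width: 0.0384
finger_force: 0.0
t 48.42 p [ 0.5983 -0.3273  0.2935] rpy [-3.139e+00  2.000e-03  1.410e-01] F [-0.7 -0.   1.5] w 0.0384 ff 0.0
q [ 0.42  0.57 -0.01  1.35  0.    1.22 -1.02]
to [ 0.599 -0.328  0.292] yaw 0.137: wz 0.004  then dx 0.02 dy 0.10 dz 0.13 cm
```

```bash
python3 -m handwheel '[{"dx":0,"dy":0.1,"dz":0.1,"wx":0,"wy":0,"wz":0,"claw":45},{"dx":0,"dy":0,"dz":0,"wx":0,"wy":0,"wz":0,"claw":0},{"dx":0,"dy":0,"dz":0,"wx":0,"wy":0,"wz":0,"claw":0},{"dx":0,"dy":0,"dz":0,"wx":0,"wy":0,"wz":0,"claw":0},{"dx":0,"dy":0,"dz":0,"wx":0,"wy":0,"wz":0,"claw":0}]' 30
python3 -c "
from h import *
st()
r=np.hypot(.2,.022)
ph=np.linspace(1.6805,.1096,21);y=r*np.cos(ph);z=r*np.sin(ph)
print(np.round(np.c_[-np.diff(y),-np.diff(z)]*100,2).tolist())"
```

```text
clock: 49.05
position: [0.5995, -0.3295, 0.2957]
tool_rot: [3.141, -0.002, 0.139]
force: [-0.9, 1.1, 6.2]
grip_width: 0.0082
finger_force: 30.1
t 49.05 p [ 0.5995 -0.3295  0.2957] rpy [ 3.141e+00 -2.000e-03  1.390e-01] F [-0.9  1.1  6.2] w 0.0082 ff 30.1
q [ 0.42  0.57 -0.01  1.35  0.    1.22 -1.02]
[[-1.58, -0.11], [-1.58, 0.01], [-1.57, 0.14], [-1.56, 0.26], [-1.53, 0.38], [-1.5, 0.5], [-1.45, 0.62], [-1.4, 0.73], [-1.34, 0.84], [-1.27, 0.94], [-1.19, 1.04], [-1.11, 1.13], [-1.02, 1.21], [-0.92, 1.29], [-0.81, 1.35], [-0.71, 1.41], [-0.59, 1.46], [-0.48, 1.51], [-0.36, 1.54], [-0.23, 1.56]]
```

```bash
python3 -m handwheel '[{"dx":0,"dy":-1.58,"dz":-0.11,"wx":0,"wy":0,"wz":0,"claw":0},{"dx":0,"dy":-1.58,"dz":0.01,"wx":0,"wy":0,"wz":0,"claw":0},{"dx":0,"dy":-1.57,"dz":0.14,"wx":0,"wy":0,"wz":0,"claw":0},{"dx":0,"dy":-1.56,"dz":0.26,"wx":0,"wy":0,"wz":0,"claw":0},{"dx":0,"dy":0,"dz":0,"wx":0,"wy":0,"wz":0,"claw":0}]' 30
python3 -m handwheel '[{"dx":0,"dy":-1.53,"dz":0.38,"wx":0,"wy":0,"wz":0,"claw":0},{"dx":0,"dy":-1.5,"dz":0.5,"wx":0,"wy":0,"wz":0,"claw":0},{"dx":0,"dy":-1.45,"dz":0.62,"wx":0,"wy":0,"wz":0,"claw":0},{"dx":0,"dy":-1.4,"dz":0.73,"wx":0,"wy":0,"wz":0,"claw":0},{"dx":0,"dy":-1.34,"dz":0.84,"wx":0,"wy":0,"wz":0,"claw":0},{"dx":0,"dy":0,"dz":0,"wx":0,"wy":0,"wz":0,"claw":0}]' 30
```

```text
clock: 49.68
position: [0.5904, -0.2661, 0.293]
tool_rot: [3.141, -0.002, 0.14]
force: [-6.7, 3.0, 14.0]
grip_width: 0.0086
finger_force: 32.0
clock: 50.42
position: [0.5799, -0.1929, 0.2616]
tool_rot: [-3.139, 0.0, 0.141]
force: [-13.0, 11.8, 16.0]
grip_width: 0.0086
finger_force: 33.7
```

```bash
python3 -m handwheel '[{"dx":-0.2,"dy":-1.27,"dz":0.94,"wx":0,"wy":0,"wz":0,"claw":0},{"dx":0,"dy":-1.19,"dz":1.04,"wx":0,"wy":0,"wz":0,"claw":0},{"dx":0,"dy":-1.11,"dz":1.13,"wx":0,"wy":0,"wz":0,"claw":0},{"dx":0,"dy":-1.02,"dz":1.21,"wx":0,"wy":0,"wz":0,"claw":0},{"dx":0,"dy":-0.92,"dz":1.29,"wx":0,"wy":0,"wz":0,"claw":0},{"dx":0,"dy":-0.81,"dz":1.35,"wx":0,"wy":0,"wz":0,"claw":0},{"dx":0,"dy":0,"dz":0,"wx":0,"wy":0,"wz":0,"claw":0}]' 30
python3 -c "
from h import *
s=st();print(RC.T@(np.array(s['position'])[:2]-O))"
```

```text
clock: 51.3
position: [0.5704, -0.1292, 0.1913]
tool_rot: [-3.138, -0.002, 0.142]
force: [-2.8, 19.1, 7.6]
grip_width: 0.0083
finger_force: 34.5
t 51.3 p [ 0.5704 -0.1292  0.1913] rpy [-3.138e+00 -2.000e-03  1.420e-01] F [-2.8 19.1  7.6] w 0.0083 ff 34.5
q [ 0.16  0.5  -0.06  1.75  0.03  0.89 -1.33]
[-0.00332793  0.00924786]
```

```bash
python3 -m handwheel '[{"dx":0,"dy":-0.85,"dz":1.41,"wx":0,"wy":0,"wz":0,"claw":0},{"dx":0,"dy":-0.64,"dz":1.46,"wx":0,"wy":0,"wz":0,"claw":0},{"dx":0,"dy":-0.48,"dz":1.51,"wx":0,"wy":0,"wz":0,"claw":0},{"dx":0,"dy":0,"dz":0,"wx":0,"wy":0,"wz":0,"claw":0}]' 30
python3 -m handwheel '[{"dx":0,"dy":-0.36,"dz":1.54,"wx":0,"wy":0,"wz":0,"claw":0},{"dx":0,"dy":-0.2,"dz":1.2,"wx":0,"wy":0,"wz":0,"claw":0},{"dx":0,"dy":0,"dz":0,"wx":0,"wy":0,"wz":0,"claw":0}]' 30
```

```text
clock: 51.8
position: [0.5677, -0.1108, 0.1471]
tool_rot: [-3.139, -0.002, 0.142]
force: [0.2, 13.7, 0.3]
grip_width: 0.0083
finger_force: 34.7
clock: 52.18
position: [0.5668, -0.105, 0.1196]
tool_rot: [-3.138, -0.001, 0.142]
force: [1.0, 16.7, -1.1]
grip_width: 0.0082
finger_force: 35.0
```

```bash
python3 -m handwheel '[{"dx":0,"dy":-0.1,"dz":0.4,"wx":0,"wy":0,"wz":0,"claw":0},{"dx":0,"dy":0,"dz":0,"wx":0,"wy":0,"wz":0,"claw":0}]' 30
python3 -m handwheel '[{"dx":0,"dy":0,"dz":0.3,"wx":0,"wy":0,"wz":0,"claw":0},{"dx":0,"dy":0,"dz":0,"wx":0,"wy":0,"wz":0,"claw":0}]' 30
python3 -c "
from h import *
f=grab('scene');g=grab('top')
for q in(f,g):
  for th in(0,.05,.1): print(th,np.round(proj(q,[handle(th,.05),handle(th,-.05)]),1).tolist())
a=pic('x.png',f,190,140,290,240,[(proj(f,[handle(0,.05),handle(0,-.05)]),(0,0,255))],4);b=pic('x.png',g,300,120,400,220,[(proj(g,[handle(0,.05),handle(0,-.05)]),(0,0,255))],4)
cv2.imwrite('pics/c11.png',np.hstack([a,b]))"
```

```text
clock: 52.42
position: [0.5667, -0.1045, 0.1161]
tool_rot: [-3.139, -0.002, 0.141]
force: [0.8, 14.7, -1.7]
grip_width: 0.0081
finger_force: 35.0
clock: 52.68
position: [0.5667, -0.1041, 0.1131]
tool_rot: [-3.139, -0.001, 0.141]
force: [0.2, 16.2, -1.9]
grip_width: 0.0085
finger_force: 35.1
0 [[218.9, 192.3], [244.3, 176.4]]
0.05 [[218.3, 190.2], [243.8, 174.3]]
0.1 [[217.6, 188.0], [243.3, 172.1]]
0 [[323.3, 159.1], [330.2, 196.7]]
0.05 [[324.3, 158.0], [331.2, 196.0]]
0.1 [[325.4, 157.0], [332.4, 195.2]]
```

View pics/c11.png

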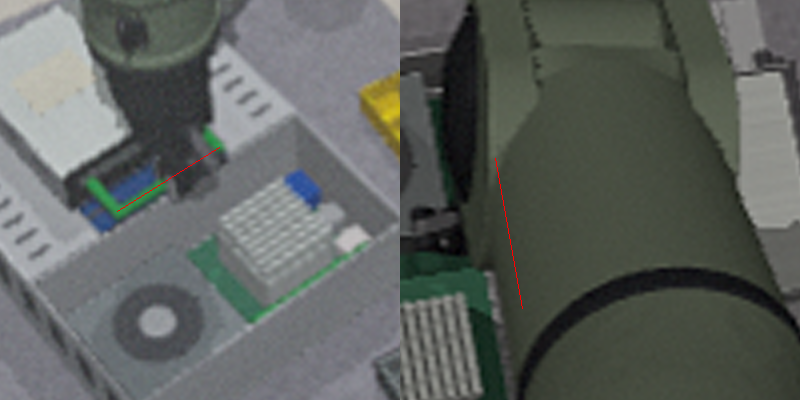

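```bash
python3 -m handwheel '[{"dx":0,"dy":-0.1,"dz":0.3,"wx":0,"wy":0,"wz":0,"claw":0},{"dx":0,"dy":0,"dz":0,"wx":0,"wy":0,"wz":0,"claw":0}]' 30
python3 -m handwheel '[{"dx":0,"dy":0,"dz":0.3,"wx":0,"wy":0,"wz":0,"claw":0},{"dx":0,"dy":0,"dz":0,"wx":0,"wy":0,"wz":0,"claw":0}]' 30
```

```text
clock: 53.02
position: [0.5667, -0.1038, 0.1109]
tool_rot: [-3.139, -0.002, 0.141]
force: [-3.2, 13.5, 9.1]
grip_width: 0.0086
finger_force: 36.4
clock: 53.28
position: [0.5676, -0.1037, 0.109]
tool_rot: [-3.14, -0.004, 0.141]
force: [-5.2, 15.0, 26.2]
grip_width: 0.0086
finger_force: 39.4
```

```bash
python3 -m handwheel '[{"dx":0,"dy":0,"dz":0,"wx":0,"wy":0,"wz":0,"claw":45},{"dx":0,"dy":0,"dz":0,"wx":0,"wy":0,"wz":0,"claw":45},{"dx":0,"dy":0,"dz":0,"wx":0,"wy":0,"wz":0,"claw":45},{"dx":0,"dy":0,"dz":-3,"wx":0,"wy":0,"wz":0,"claw":45},{"dx":0,"dy":0,"dz":-4,"wx":0,"wy":0,"wz":0,"claw":45},{"dx":0,"dy":0,"dz":-5,"wx":0,"wy":0,"wz":0,"claw":45},{"dx":-3,"dy":-5,"dz":0,"wx":0,"wy":0,"wz":0,"claw":45},{"dx":-3,"dy":-5,"dz":0,"wx":0,"wy":0,"wz":0,"claw":45}]' 30
python3 -m handwheel '[{"dx":-1,"dy":-6,"dz":0,"wx":0,"wy":0,"wz":0,"claw":45},{"dx":-1,"dy":-6,"dz":0,"wx":0,"wy":0,"wz":0,"claw":45},{"dx":0,"dy":-6,"dz":0,"wx":0,"wy":0,"wz":0,"claw":45},{"dx":0,"dy":-6,"dz":0,"wx":0,"wy":0,"wz":0,"claw":45},{"dx":0,"dy":-4,"dz":0,"wx":0,"wy":0,"wz":0,"claw":45},{"dx":0,"dy":0,"dz":0,"wx":0,"wy":0,"wz":0,"claw":45}]' 30
python3 -c "
from h import *
st();f=grab('scene');g=grab('top')
b=cv2.resize(g['frame'][80:300,60:460],(800,440),interpolation=2)
cv2.imwrite('pics/c12.png',b); cv2.imwrite('pics/s9.png',f['frame'])
for q,z in((f,(190,140,290,240)),(g,(300,120,400,220))):
  for r in col(q,(50,120,60),(80,255,255),.124): print(r[0],np.round(r[1],1),np.round(RC.T@(r[2]-O),3))
print(proj(f,[handle(0)]),proj(g,[handle(0)]))"
```

```text
clock: 54.28
position: [0.4918, -0.0148, 0.2272]
tool_rot: [3.142, -0.002, 0.138]
force: [0.7, 1.0, 0.1]
grip_width: 0.0387
finger_force: 0.0
clock: 55.02
position: [0.4333, 0.2618, 0.2267]
tool_rot: [-3.141, -0.0, 0.143]
force: [0.1, -0.5, -0.1]
grip_width: 0.0384
finger_force: 0.0
t 55.02 p [0.4333 0.2618 0.2267] rpy [-3.141 -0.     0.143] F [ 0.1 -0.5 -0.1] w 0.0384 ff 0.0
q [-0.49  0.34 -0.21  1.91  0.09  0.9  -2.18]
128 [229.6 184.2] [0.005 0.026]
65 [325.1 358.9] [0.134 0.614]
237 [327.2 177.5] [0.001 0.028]
55 [103.7 173.9] [0.102 0.594]
94 [287.4 209.2] [-0.064  0.143]
65 [282.3 210.2] [-0.064  0.157]
20 [319.  193.2] [-0.036  0.057]
[[231.75742545 184.25540446]] [[326.71732817 177.78354131]]
```

View pics/c12.png

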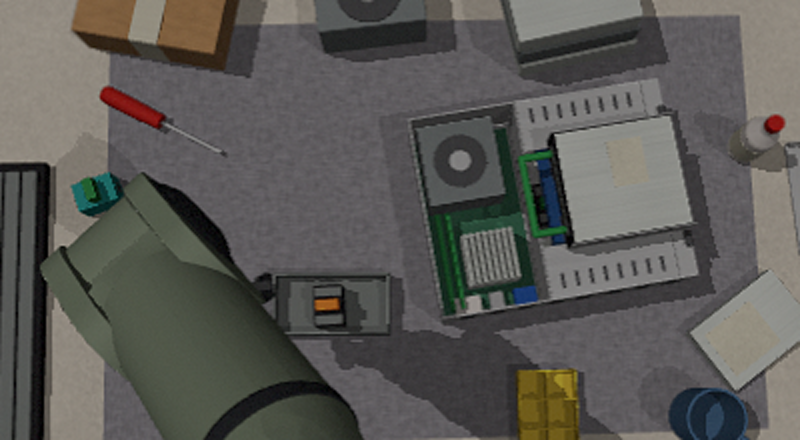

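The final picture shows the cage level (handle at the predicted spot), the worn fan in the tray, the cover under the cage, and the bystanders that are in view in their places.

```bash
python3 -c "
from workcell import job_done
print(job_done())"
```

```text
the job is handed in; nothing more can be done
None
```

The job is done and handed in at about 55 s of the 210 s limit: the one worn fan is in the scrap tray, all three new fans are seated, the cover lies flat under both flanges, and the cage is back level; the hand-in call returned no verdict.

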